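Pack the sommelier set into the secret-catch case

TASK

Pack the wine waiter's set as a gift: feel along the ledge at the front of the wooden case for the hidden recess, press the catch in it so that the lid springs up, and lay every tool that is out on the counter (corkscrew, pourer, stopper, foil cutter, thermometer; some may be missing) inside the case. Then swing the lid down and press its front edge until the catch snaps and the lid stays fully shut. Leave the bottles, tin, cup, coaster, cards and tape where they are.

Things in the scene. Friction and masses are not known exactly. Their poses are not given: they have to be found in the camera images.
- case: Wooden presentation case, fixed. Origin: centre of the box's underside. z up, front = its -x side, its length along y. Box: x -95 to 95 mm, y -160 to 160 mm, walls 8 mm thick (the front one 18 mm), rim at z = 75 mm, inner floor at z = 12 mm (inside x -77 to 87, y -152 to 152 mm, 63 mm deep).
- ledge_mid (a point): Middle of the wooden ledge along the case's whole front, on its top: case x = -115, y = 0, z = 60 mm; case axes. The ledge is level, x -141 to -95 mm, y -160 to 160. Somewhere within y -130 to 130, elsewhere each time, hides a recess 52 mm long (y), 40 mm wide, 6 mm deep, in the same wood; a 6 mm strip before it stays full height. Its floor is the lid's catch.
- catch (a joint): How far the recess floor is pressed down, m: 0 at rest, 0.009 at its stop. About 2 N starts it, 5 N takes it to the stop; it springs back. It frees the lid somewhere from 0.003 to 0.007, so press to the stop.
- lid (a joint): Opening of the lid, rad: 0 flat on the rim, 1.45 fully open, nearly upright. Wooden panel, 192 mm from hinge to front, 320 mm long, 12 mm thick. Freed, it springs fully open by itself in about 4 s; 1 to 3 N at its edge pushes it down again. Near shut it rests on the sloping catch, its front about 15 mm up; 5 to 15 N on the front edge snaps it under the catch, which dips and returns; it then stays below 0.02.
- hinge_mid (a point): Middle of the lid's hinge line: case x = 95 mm, y = 0, z = 75 mm (the lid's underside); case axes. The hinge runs along the case's y. The open lid stands up from here; its outer face then looks along the case's +x. Shut, its top is at z = 87 mm.
- corkscrew_mid (a point): Folded waiter's corkscrew: a slim dark-wood bar with steel ends, 115 x 20 mm, 24 mm high. Lies flat on the counter with its length along its own x axis, z up; the point is at its centre, half-way up. It may be absent.
- pourer_mid (a point): Bottle pourer: black rubber plug 26 mm wide with a steel collar 32 mm wide just +x of the middle (from x = -2 to 6 mm) and a thinner steel spout (14 mm) towards +x; 100 mm long, 26 mm high. Lies flat on the counter with its length along its own x axis, z up; the point is at its centre, half-way up. It may be absent.
- stopper_mid (a point): Sparkling-wine stopper: steel block 46 x 36 mm, 32 mm high, with a smaller rubber end towards +x; 70 mm long in all. The point is in the steel block. Lies flat on the counter with its length along its own x axis, z up; the point is at its centre, half-way up. It may be absent.
- foilcutter_mid (a point): Foil cutter: black plastic fork, 74 x 36 mm, 18 mm high, solid from x = -37 to -3 mm, two prongs towards +x. Lies flat on the counter with its length along its own x axis, z up; the point is at its centre, half-way up. It may be absent.
- thermometer_mid (a point): Wine thermometer in its steel case: a plain bar with a dark band, 120 x 24 mm, 24 mm high. Lies flat on the counter with its length along its own x axis, z up; the point is at its centre, half-way up. It may be absent.
- tin: Closed round tin, 76 mm across, 90 mm tall. Not part of the job. Origin: centre of its underside.
- bottle0: Full wine bottle, 74 mm across, 295 mm tall, standing at the back. Not part of the job. Origin: centre of its underside.
- bottle1: Full wine bottle, as bottle0. Not part of the job. Origin: centre of its underside.
- cup: Steel tasting cup, 68 mm across, 60 mm tall. Not part of the job. Origin: centre of its underside.
- coaster: Round cork coaster, 90 mm across, 8 mm thick. Not part of the job. Origin: centre of its underside.
- cards: Stack of blank cards, 70 x 50 x 25 mm. Not part of the job. Origin: centre of its underside.
- tape: Roll of packing tape, 100 mm across, 45 mm high. Not part of the job. Origin: centre of its underside.
Things that resemble listed ones, but are neither listed nor needed, are in the scene too. Leave any purple look-alike of the part that bears corkscrew_mid alone. What is shaped like the part that bears thermometer_mid but orange is not meant.

How it is judged:
By the outcome, as a careful person would: the job done as asked, in the order asked, and still so for the second after the job is handed in, with the robot touching nothing.
Of corkscrew, pourer, stopper, foilcutter, thermometer only 3 to 5 are there at a start; the rules pass over those that are not, and their reading is None.
At some moment in a run one of corkscrew, pourer, stopper, foilcutter, thermometer may be knocked a few centimetres aside while the robot is not near it.
Once in a run the grip may slacken for a moment while it holds something.
It also fails if it takes over 210 s, if anything falls off the work surface, if the arm or the gripper's body presses on something with over 40 N, if the wrist force passes 120 N, or if a joint passes its speed limit or range.

ROBOT

A 7-joint arm with a two-finger parallel gripper is mounted at the origin on the work surface. World frame = base frame: x ahead of the robot, y to its left, z up, the work surface at z = 0. Lengths are in m, angles in degrees, forces in N, time in s.
With the tool pointing down it reaches from about 0.425 to 0.875 m from the base axis. Payload 4.7 kg.
Tool frame: the origin (TCP) lies at the very end of the fingers, on their centre line; the grasp point (between the pads) lies env.grip_point_offset behind it (env.grip_point_offset is the distance from the TCP to the grasp point, in m); z points along the fingers, y is the direction in which the jaws open and shut (so a half turn about z gives the same grasp; the last joint's range is limited). The gripper opens to 87 mm and grips with 3 to 60 N. Pads are 19 mm wide; open, the fingers measure 117 mm over their backs; the gripper's body (75 mm by 190 mm) begins 51 mm behind the grasp point.
Start: joints at [-72.817, 18.392, -4.016, 83.108, 1.295, 78.541, -3.26], TCP at [0.183, 0.624, 0.223] pointing down, gripper open.
Joint ranges: [-163.93, 163.93], [-17.29, 119.83], [-79.2, 71.16], [3.27, 140.29], [-89.18, 269.18], [5.43, 117.66], [-154.24, 154.24]. Speed limits (degrees/s): [147.25, 147.25, 180, 180, 180, 180, 180].

INTERFACE

Orientations are given as [roll, pitch, yaw] about the fixed x, y, z axes, in that order (R = Rz(yaw) Ry(pitch) Rx(roll)).
In Python, from cell import env gives the robot as it stands.
- The arm moves only by the tool send_rows, never from a script. Its argument "plan" is a list of rows, each a list of 7 numbers: the finger opening in mm, from 0 to 87, then the shift along the tool's x, y, z in mm, then the turn, a rotation vector about the tool's x, y, z in rad. A call has 1 to 12 rows; each row shifts and turns the commanded pose from where the row before left it, along the tool's axes as they then stand; what a row does not reach is not made up. A row lasts 1/10 s, in which the tool goes at most 50 mm and 8.59 degrees, less where a joint would pass 70% of its speed; a pose out of reach is approached as far as the arm can. A call is refused whole if a number of a shift passes 50 or a number of a turn 0.15, either way. A call with a gripper value outside its range is refused whole. The fingers move at their own pace and stop on an object; "grip_force" is the grip in N (left out, the last holds). Time passes only in rows, so rows that do not move let the fingers close. It gives the time, the measured TCP pose, the force and the opening at its end, in the units of the state.
- env.get_obs(): the state, without advancing time (a new reading comes with each control period).
- env.read_camera(name): name is "scene" or "top"; returns the picture (384x512x3 uint8, red, green, blue); there is no depth.
- env.get_calibration(name): a dict with "fx", "fy", "cx", "cy" (pixels), "k1" (the pictures are not rectified: a ray, as slopes to the right and down, at radius r is drawn at 1 + k1 r^2 times it, then the intrinsics apply), "extrinsics" (4x4, takes a point from camera to world coordinates). Camera axes: x right, y down, z forward; pixel columns grow to the right and rows downward; lengths in m; the calibration is good to about 2 mm. A picture is of the moment at which its call begins. get_calibration takes no time and is no camera call.
- env.sign_off(): hands the job in, once; it reports no verdict.
Trained networks look in the newest picture that a camera, given by its name, has taken for a name from the list of things; names that differ only in an ending like _2 or _b are one class to them, and where a whole thing is asked for, a point or a joint stands for the part that bears it (a point fixed in the world has none). Each returns a list of dicts, best first, with "confidence" (0 to 1); they miss things now and then, are a little off and sometimes report something else, mostly with a low value. They report only what shows in the picture. A call takes as long as a camera call. They do not tell look-alikes from the thing itself.
- env.regions_of(camera, query): "region" (384x512 bool, what is visible of it) and "rect" ([left, top, right, bottom] in pixels, round what is visible of it).
The state is a dict: "time_s": time; "qpos": joint angles; "joint_velocities": joint speeds; "effort": joint torques, N m; "tool_pos": TCP position; "tool_rot": TCP orientation; "force": force on the tool from outside, world axes, zero at the start; "wrist_torque": the same for the moment, N m; "grip_width": finger opening in m.
Only numpy, scipy, OpenCV 4.12 (cv2) and the standard library are available. Lean on these libraries where they do the work, as an engineer would, in place of code of your own. Each camera call takes 0.05 s, during which the arm holds its last target. There are 200 camera calls.

## Working session

There is one attempt and no reset: what is moved stays moved. The work goes in short steps, Python scripts to look and compute and a tool call to move; the robot and the scene stay as the last step left them, time stands still between calls to the robot, and variables do not carry over. Pictures are saved under pics/ and viewed, about 12 in all and at most 16, crops included, and the job is handed in when it is done.

Besides the shell and the picture viewer there is one more tool, called after "Call:" as name(argument=value, ...) on one line, values as JSON. send_rows: Moves the arm, as the interface text tells. Its arguments: {"type":"object","properties":{"plan":{"type":"array"},"grip_force":{"type":"number"}},"required":["plan"]}

```bash
ls; mkdir -p pics; python3 - <<'E'
from cell import env
import cv2
print(env.grip_point_offset, env.get_obs())
for n in("scene","top"):
    im=env.read_camera(n); cv2.imwrite(f"pics/{n}0.png",cv2.resize(im[:,:,::-1],(800,600),interpolation=cv2.INTER_CUBIC))
    c=env.get_calibration(n); print(n,c)
E
```

```text
pics
0.0187 {'time_s': 0.0, 'qpos': array([-72.8170931 ,  18.44104647,  -4.01392135,  83.17380675,
         1.2970811 ,  78.5382519 ,  -3.25998629]), 'joint_velocities': array([-0.0839806 , -0.02585528, -0.01736137, -0.0798116 , -0.01552903,
       -0.01036912, -0.02152838]), 'effort': array([-4.86637146e-05, -4.91283703e+01, -4.03833389e-01, -3.12528992e+01,
       -6.38776808e-02,  4.36285778e-02,  1.72926207e-04]), 'tool_pos': array([0.18317844, 0.6231036 , 0.22144835]), 'tool_rot': array([-1.79892242e+02,  8.07850160e-03,  1.63625727e+02]), 'force': array([ 0.01824667,  0.7433641 , -0.64688064]), 'wrist_torque': array([0.05306045, 0.04417721, 0.03817089]), 'grip_width': 0.08709081661586864}
scene {'fx': 358.4203267748554, 'fy': 358.4203267748554, 'cx': 259.1226403817066, 'cy': 188.18010505855574, 'k1': 0.02027325190927076, 'extrinsics': array([[ 0.40736879,  0.57600597, -0.70870854,  1.43181948],
       [ 0.91321356, -0.26505354,  0.30949575, -0.4536802 ],
       [-0.00957431, -0.77328116, -0.633991  ,  0.90887509],
       [ 0.        ,  0.        ,  0.        ,  1.        ]])}
top {'fx': 485.95128576041196, 'fy': 485.95128576041196, 'cx': 255.3773582284415, 'cy': 191.21829034031387, 'k1': -0.0063938489405893344, 'extrinsics': array([[ 0.01014648, -0.98143543,  0.19152425,  0.20694009],
       [-0.99991489, -0.01152929, -0.00610703, -0.05443225],
       [ 0.0082018 , -0.19144599, -0.98146888,  1.60648352],
       [ 0.        ,  0.        ,  0.        ,  1.        ]])}
```

View pics/top0.png

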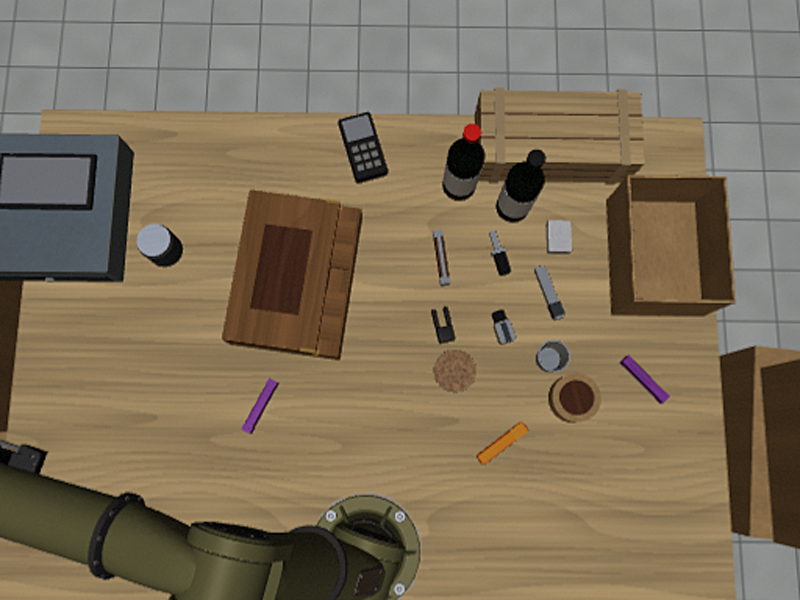

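View pics/scene0.png

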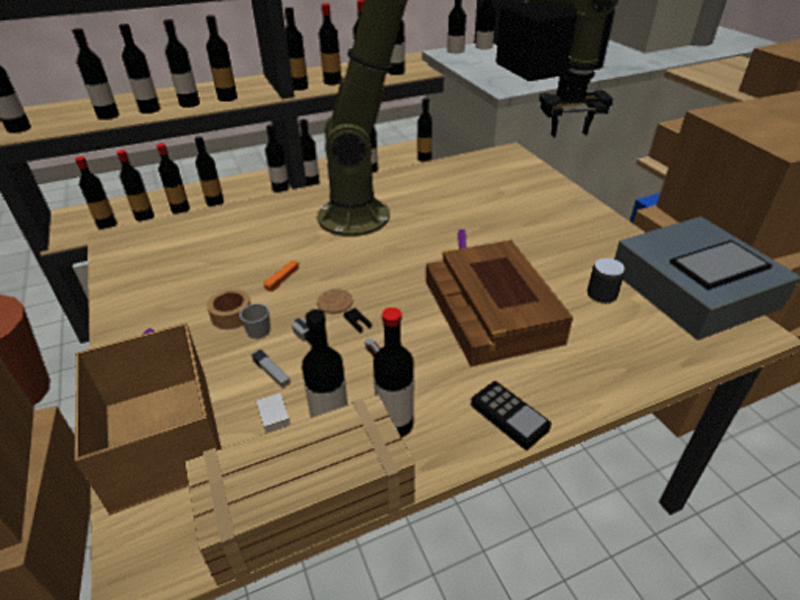

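Top view: the case is at about (295,275), with its ledge facing right (about (345,280)). All five tools show: corkscrew (443,258), pourer (500,255), thermometer (549,292), foil cutter (443,325) and stopper (503,327). The scene view agrees.

```bash
cat > h.py <<'E'
from cell import env
import numpy as np, cv2
from scipy.spatial.transform import Rotation as R
def und(cal,uv):
    uv=np.atleast_2d(np.asarray(uv,float)); d=(uv-[cal['cx'],cal['cy']])/[cal['fx'],cal['fy']]
    s=d.copy()
    for _ in range(10): s=d/(1+cal['k1']*(s**2).sum(1,keepdims=True))
    return s
def ray(cam,uv):
    c=env.get_calibration(cam); E=c['extrinsics']; s=und(c,uv)
    return E[:3,3], np.c_[s,np.ones(len(s))]@E[:3,:3].T
def onplane(cam,uv,z):
    o,d=ray(cam,uv); return o+d*((z-o[2])/d[:,2:])
def proj(cam,P):
    c=env.get_calibration(cam); E=c['extrinsics']; p=(np.atleast_2d(P)-E[:3,3])@E[:3,:3]
    s=p[:,:2]/p[:,2:]; s=s*(1+c['k1']*(s**2).sum(1,keepdims=True))
    return s*[c['fx'],c['fy']]+[c['cx'],c['cy']]
H=dict(corkscrew=.024,pourer=.026,stopper=.032,foilcutter=.018,thermometer=.024)
def tool(n,k=0,verbose=True):
    """fit rectangle on the mid-height plane"""
    out=[]
    for r in env.regions_of("top",n+"_mid")[:3]:
        m=r['region'].astype(np.uint8); ys,xs=np.nonzero(m)
        P=onplane("top",np.c_[xs,ys],H[n]*.6)[:,:2]
        (c,s,a)=cv2.minAreaRect((P*1000).astype(np.float32))
        if s[0]<s[1]: s=s[::-1]; a+=90
        out.append((round(r['confidence'],2),np.round(c),np.round(s),round(a,1),np.round(P.mean(0)*1000)))
    if verbose:
        for o in out: print(n,*o)
    return out
def save(cam,name,crop=None,f=1):
    im=env.read_camera(cam)[:,:,::-1]
    if crop: l,t,r,b=crop; im=im[t:b,l:r]
    cv2.imwrite("pics/"+name,cv2.resize(im,None,fx=f,fy=f,interpolation=cv2.INTER_CUBIC)); return im
E
python3 - <<'E'
from h import *
save("top","crop1.png",(135,110,375,235),3.3)
for n in H: tool(n)
for n in("case","lid","tin","cup","cards","bottle0","coaster"):
    for r in env.regions_of("top",n)[:2]:
        print(n,round(r['confidence'],2),r['rect'],)
        if n in("case","lid"):
            c,s,a=cv2.minAreaRect((onplane("top",np.argwhere(r['region'])[:,::-1],.087 if n=='lid' else .06)[:,:2]*1000).astype(np.float32)); print(c,s,a)
E
```

```text
corkscrew 0.71 [287. 222.] [121.  27.] 154.7 [288. 222.]
corkscrew 0.65 [ 351. -581.] [119.  31.] 44.0 [ 349. -583.]
pourer 0.57 [ 620. -279.] [98. 31.] 17.3 [ 612. -281.]
pourer 0.34 [ 312. -432.] [109. 100.] 90.6 [ 311. -431.]
stopper 0.55 [ 460. -285.] [72. 39.] 13.2 [ 457. -284.]
foilcutter 0.6 [ 461. -159.] [73. 37.] 13.7 [ 457. -160.]
thermometer 0.79 [ 535. -387.] [124.  34.] 17.6 [ 531. -386.]
thermometer 0.6 [ 462. -284.] [72. 37.] 17.4 [ 459. -285.]
case 0.65 [143.2, 122.3, 232.7, 229.9]
(561.29248046875, 156.6565399169922) (249.51687622070312, 335.8646545410156) 82.80094909667969
tin 0.69 [90.5, 142.3, 117.9, 169.8]
tin 0.51 [141.4, 121.4, 218.0, 226.0]
cup 0.81 [343.6, 218.1, 363.1, 236.7]
cards 0.92 [354.3, 145.0, 365.1, 160.9]
cards 0.18 [315.5, 148.4, 327.8, 175.1]
bottle0 0.91 [286.0, 77.7, 309.4, 131.0]
bottle0 0.61 [318.6, 96.6, 350.2, 144.2]
coaster 0.96 [276.1, 223.8, 305.0, 248.9]
```

View pics/crop1.png

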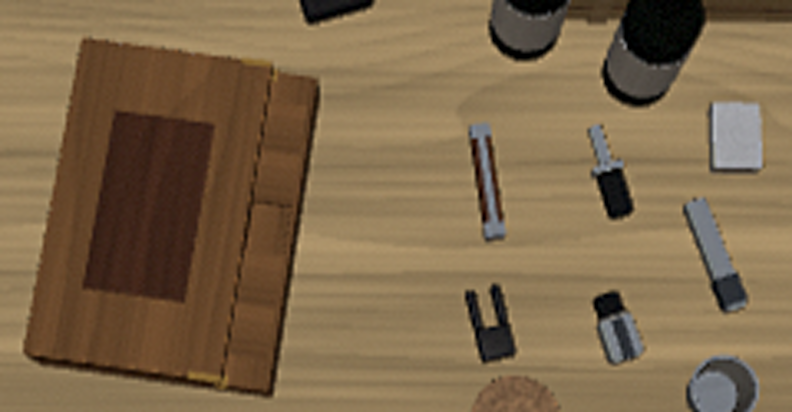

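The crop shows the lid corners near (82,38), (270,63), (25,357) and (222,385), and the ledge's outer corners near (318,80) and (270,395). A dark short line on the ledge at (270,205) hints at one end of the recess. I'll fit the case pose next.

```bash
python3 - <<'E'
from h import *
from scipy.optimize import least_squares
px=np.array([[82,38],[27,357],[318,80],[270,396],[273,74]])/3.3+[135,110]
# case coords: lid far(+x) ; image top = world +x
# case x ~ world +y ; case y ~ world -x
C=np.array([[95,-160,87],[95,160,87],[-141,-160,60],[-141,160,60],[-97,-160,87]])/1e3
def f(p,full=False):
    c,s=np.cos(p[2]),np.sin(p[2]); W=np.c_[p[0]+c*C[:,0]-s*C[:,1],p[1]+s*C[:,0]+c*C[:,1],C[:,2]]
    return (proj("top",W)-px).ravel()
r=least_squares(f,[.56,.15,np.deg2rad(83)],loss='soft_l1')
print(r.x[:2],np.rad2deg(r.x[2]),f(r.x).round(2))
c,s=np.cos(r.x[2]),np.sin(r.x[2])
def c2w(p): return np.array([r.x[0]+c*p[0]-s*p[1],r.x[1]+s*p[0]+c*p[1],p[2]])
def w2c(P): d=P[:2]-r.x[:2]; return np.array([c*d[0]+s*d[1],-s*d[0]+c*d[1]])*1e3
for v in ([272,205],[264,255],[282,150],[258,305]):
    P=onplane("top",np.array(v)/3.3+[135,110],.06)[0]; print(v,P.round(3),w2c(P).round(0))
for y in(-130,0,130): print(y,c2w(np.array([-.115,y/1e3,.06])).round(3))
# intensity profile along the ledge
im=env.read_camera("top").astype(float).mean(2)
for x in(-.105,-.115,-.125,-.132):
    ys=np.arange(-150,151,5); W=np.array([c2w(np.array([x,y/1e3,.06])) for y in ys]); uv=proj("top",W).astype(np.float32)
    print(x,[(int(a),int(b)) for a,b in zip(ys,cv2.remap(im.astype(np.float32),uv[:,:1],uv[:,1:],1).ravel())])
np.save("case.npy",r.x)
E
```

```text
[0.55864195 0.17681397] 82.69703746972988 [ 0.1   0.82 -1.    0.25  0.28  0.27  0.13 -0.25  0.25 -2.25]
[272, 205] [0.571 0.061 0.06 ] [-114.  -27.]
[264, 255] [0.52  0.067 0.06 ] [-114.   24.]
[282, 150] [0.627 0.052 0.06 ] [-115.  -84.]
[258, 305] [0.47  0.072 0.06 ] [-116.   74.]
-130 [0.673 0.046 0.06 ]
0 [0.544 0.063 0.06 ]
130 [0.415 0.079 0.06 ]
-0.105 [(-150, 73), (-145, 72), (-140, 74), (-135, 73), (-130, 77), (-125, 78), (-120, 76), (-115, 73), (-110, 71), (-105, 72), (-100, 68), (-95, 67), (-90, 65), (-85, 65), (-80, 77), (-75, 79), (-70, 76), (-65, 73), (-60, 73), (-55, 71), (-50, 69), (-45, 67), (-40, 68), (-35, 62), (-30, 48), (-25, 78), (-20, 75), (-15, 75), (-10, 74), (-5, 74), (0, 74), (5, 73), (10, 72), (15, 74), (20, 73), (25, 77), (30, 78), (35, 78), (40, 74), (45, 74), (50, 71), (55, 68), (60, 68), (65, 67), (70, 64), (75, 73), (80, 77), (85, 78), (90, 73), (95, 75), (100, 71), (105, 70), (110, 65), (115, 68), (120, 63), (125, 69), (130, 72), (135, 73), (140, 72), (145, 73), (150, 75)]
-0.115 [(-150, 70), (-145, 71), (-140, 68), (-135, 73), (-130, 78), (-125, 78)
[... 1222 characters left out ...]
 (140, 69), (145, 68), (150, 69)]
-0.132 [(-150, 63), (-145, 62), (-140, 61), (-135, 65), (-130, 65), (-125, 69), (-120, 69), (-115, 63), (-110, 63), (-105, 68), (-100, 67), (-95, 67), (-90, 69), (-85, 66), (-80, 71), (-75, 71), (-70, 71), (-65, 68), (-60, 70), (-55, 70), (-50, 70), (-45, 69), (-40, 69), (-35, 65), (-30, 55), (-25, 65), (-20, 65), (-15, 65), (-10, 61), (-5, 64), (0, 66), (5, 67), (10, 62), (15, 64), (20, 68), (25, 71), (30, 72), (35, 73), (40, 70), (45, 70), (50, 71), (55, 70), (60, 68), (65, 67), (70, 67), (75, 69), (80, 67), (85, 70), (90, 70), (95, 69), (100, 68), (105, 66), (110, 66), (115, 67), (120, 69), (125, 68), (130, 66), (135, 65), (140, 67), (145, 68), (150, 67)]
```

```bash
cat >> h.py <<'E'
CX=np.load("case.npy")
def c2w(x,y):
    c,s=np.cos(CX[2]),np.sin(CX[2]); x/=1e3;y/=1e3
    return np.array([CX[0]+c*x-s*y,CX[1]+s*x+c*y])
def w2c(P):
    c,s=np.cos(CX[2]),np.sin(CX[2]); d=np.array(P)[:2]-CX[:2]; return np.array([c*d[0]+s*d[1],-s*d[0]+c*d[1]])*1e3
def plan(xy,z,yaw,n,g,frm=None):
    """rows from the measured (or given x,y,z,yaw) pose to the target, keeping the tool vertical"""
    o=env.get_obs(); p=o['tool_pos']; y0=o['tool_rot'][2]
    if frm is not None: p,y0=np.array(frm[:3]),frm[3]
    t=np.array([*xy,z]); dy=(yaw-y0+180)%360-180; d=(t-p)/n*1e3; acc=np.zeros(3);rows=[]
    for i in range(n):
        a=np.deg2rad(y0+dy*i/n); w=d
        rows.append([g,round(w[0]*np.cos(a)+w[1]*np.sin(a)),round(w[0]*np.sin(a)-w[1]*np.cos(a)),round(-w[2]),0,0,round(-np.deg2rad(dy)/n,3)])
    print("to",t.round(3),yaw,"dist/row",np.linalg.norm(d).round(1)); print(str(rows).replace(" ",""))
def ik(): pass
E
python3 - <<'E'
from h import *
plan(c2w(-120,-3),.17,82.7,18,0)
E
```

```text
to [0.546 0.057 0.17 ] 82.7 dist/row 37.5
[[0,-28,-24,3,0,0,np.float64(0.078)],[0,-30,-22,3,0,0,np.float64(0.078)],[0,-32,-20,3,0,0,np.float64(0.078)],[0,-33,-17,3,0,0,np.float64(0.078)],[0,-34,-15,3,0,0,np.float64(0.078)],[0,-35,-12,3,0,0,np.float64(0.078)],[0,-36,-9,3,0,0,np.float64(0.078)],[0,-37,-6,3,0,0,np.float64(0.078)],[0,-37,-3,3,0,0,np.float64(0.078)],[0,-37,0,3,0,0,np.float64(0.078)],[0,-37,3,3,0,0,np.float64(0.078)],[0,-37,6,3,0,0,np.float64(0.078)],[0,-36,8,3,0,0,np.float64(0.078)],[0,-36,11,3,0,0,np.float64(0.078)],[0,-35,14,3,0,0,np.float64(0.078)],[0,-33,17,3,0,0,np.float64(0.078)],[0,-32,19,3,0,0,np.float64(0.078)],[0,-30,22,3,0,0,np.float64(0.078)]]
```

Call:
send_rows(plan=[[0, -28, -24, 0, 0, 0, 0.078], [0, -30, -22, 0, 0, 0, 0.078], [0, -32, -20, 0, 0, 0, 0.078], [0, -33, -17, 0, 0, 0, 0.078], [0, -34, -15, 0, 0, 0, 0.078], [0, -35, -12, 0, 0, 0, 0.078], [0, -36, -9, 0, 0, 0, 0.078], [0, -37, -6, 0, 0, 0, 0.078], [0, -37, -3, 0, 0, 0, 0.078]], grip_force=25)

```text
time_s: 1.7
tool_pos: [0.3653, 0.3408, 0.2229]
tool_rot: [179.9, -0.0, 123.2]
force: [0.3, -0.1, 0.5]
grip_width: 0.0232
```

Call:
send_rows(plan=[[0, -37, 0, 3, 0, 0, 0.078], [0, -37, 3, 3, 0, 0, 0.078], [0, -37, 6, 3, 0, 0, 0.078], [0, -36, 8, 6, 0, 0, 0.078], [0, -36, 11, 6, 0, 0, 0.078], [0, -35, 14, 6, 0, 0, 0.078], [0, -33, 17, 6, 0, 0, 0.078], [0, -32, 19, 6, 0, 0, 0.078], [0, -30, 22, 6, 0, 0, 0.078], [0, 0, 0, 0, 0, 0, 0], [0, 0, 0, 0, 0, 0, 0]])

```text
time_s: 2.8
tool_pos: [0.5484, 0.0608, 0.1774]
tool_rot: [-180.0, 0.0, 83.1]
force: [-0.4, 0.9, 0.5]
grip_width: 0.0004
```

```bash
sed -i 's/round(-np.deg2rad(dy)\/n,3)/round(float(-np.deg2rad(dy)\/n),3)/' h.py; python3 - <<'E'
from h import *
o=env.get_obs();print(o['tool_pos'],o['tool_rot'],o['force'],w2c(o['tool_pos']))
plan(c2w(-121,-3),.075,82.7,4,0)
E
```

```text
[0.54840347 0.06084265 0.17740641] [-1.79974011e+02  7.81945040e-03  8.30807635e+01] [-0.42401007  0.87376015  0.53039295] [-116.33201515   -4.58637711]
to [0.546 0.056 0.075] 82.7 dist/row 25.6
[[0,-1,0,26,0,0,0.002],[0,-1,0,26,0,0,0.002],[0,-1,0,26,0,0,0.002],[0,-1,0,26,0,0,0.002]]
```

Call:
send_rows(plan=[[0, -2, -1, 26, 0, 0, 0.007], [0, -1, 0, 26, 0, 0, 0], [0, -1, 0, 26, 0, 0, 0], [0, -1, 0, 20, 0, 0, 0], [0, 0, 0, 10, 0, 0, 0], [0, 0, 0, 5, 0, 0, 0], [0, 0, 0, 3, 0, 0, 0], [0, 0, 0, 2, 0, 0, 0], [0, 0, 0, 2, 0, 0, 0], [0, 0, 0, 0, 0, 0, 0]])

```text
time_s: 3.8
tool_pos: [0.547, 0.0569, 0.0579]
tool_rot: [180.0, -0.0, 82.8]
force: [-0.5, -0.4, 0.8]
grip_width: 0.0001
```

TCP z is 57.9 mm with no contact, so it's already inside the recess. Now I'll press the catch.

Call:
send_rows(plan=[[0, 0, 0, 3, 0, 0, 0], [0, 0, 0, 3, 0, 0, 0], [0, 0, 0, 3, 0, 0, 0], [0, 0, 0, 3, 0, 0, 0], [0, 0, 0, 2, 0, 0, 0], [0, 0, 0, 0, 0, 0, 0]])

```text
time_s: 4.4
tool_pos: [0.5474, 0.0569, 0.0453]
tool_rot: [180.0, -0.1, 82.8]
force: [-2.3, -0.3, 15.2]
grip_width: 0.0006
```

The catch is at its stop (45 mm, 15 N). Next I'll lift and get clear of the lid.

Call:
send_rows(plan=[[0, 0, 0, -12, 0, 0, 0], [0, -10, 0, -12, 0, 0, 0], [0, -35, 0, -12, 0, 0, 0], [0, -40, 0, -20, 0, 0, 0], [87, -40, 0, -40, 0, 0, 0], [87, -40, 0, -45, 0, 0, 0], [87, 0, 0, -45, 0, 0, 0], [87, 0, 0, 0, 0, 0, 0]])

```text
time_s: 5.2
tool_pos: [0.5302, -0.0986, 0.2236]
tool_rot: [179.4, -0.1, 82.6]
force: [0.6, 0.2, -0.9]
grip_width: 0.0245
```

```bash
python3 - <<'E'
from h import *
save("top","t2.png",None,1.5)
for n in H: tool(n)
E
```

```text
corkscrew 0.73 [ 352. -581.] [117.  24.] 42.6 [ 352. -581.]
corkscrew 0.53 [287. 222.] [117.  27.] 154.3 [287. 223.]
stopper 0.62 [ 460. -283.] [71. 39.] 17.6 [ 457. -284.]
stopper 0.53 [ 658. -409.] [75. 51.] 178.4 [ 658. -409.]
foilcutter 0.56 [ 463. -163.] [74. 33.] 0.0 [ 453. -164.]
thermometer 0.57 [ 217. -279.] [119.  28.] 127.7 [ 217. -279.]
thermometer 0.54 [ 535. -386.] [126.  34.] 18.4 [ 533. -386.]
```

View pics/t2.png

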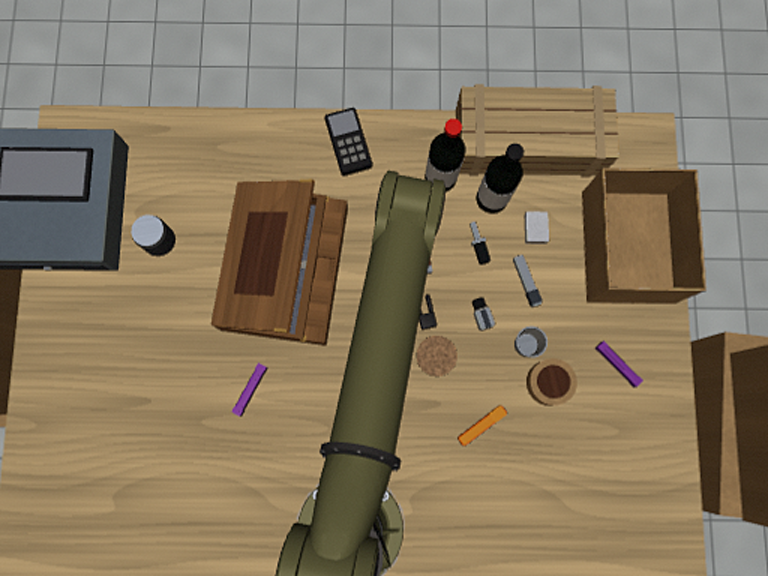

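The lid is opening. The arm hides the corkscrew for now, so I'll work out clearances to the bottles and plan the thermometer grasp.

```bash
python3 - <<'E'
from h import *
f=lambda u,z:onplane("top",np.array(u)/3.3+[135,110],z)[:,:2].round(3)
print("cork ends",f([[481,128],[495,236]],.02))
print("pourer",f([[597,128],[622,214]],.015))
print("therm",f([[696,202],[735,305]],.02))
print("bottles base near edge",f([[527,58],[635,103]],0), "cards",f([[736,138]],.025),"cup",f([[722,390]],.06))
for n in("bottle0","cup","cards","bottle1"):
  for r in env.regions_of("top",n)[:2]:
    l,t,rr,b=r['rect']; print(n,round(r['confidence'],2),onplane("top",[[(l+rr)/2,b]],0)[0].round(3),onplane("top",[[(l+rr)/2,t]],.295)[0].round(3))
plan([.535,-.386],.12,18,10,60)
E
```

```text
cork ends [[ 0.664 -0.149]
 [ 0.551 -0.163]]
pourer [[ 0.667 -0.269]
 [ 0.576 -0.293]]
therm [[ 0.589 -0.368]
 [ 0.483 -0.404]]
bottles base near edge [[ 0.746 -0.198]
 [ 0.699 -0.311]] cards [[ 0.655 -0.409]] cup [[ 0.392 -0.38 ]]
bottle0 0.73 [ 0.694 -0.335  0.   ] [ 0.739 -0.286  0.295]
cup 0.81 [ 0.375 -0.39   0.   ] [ 0.398 -0.33   0.295]
cards 0.7 [ 0.622 -0.415  0.   ] [ 0.614 -0.351  0.295]
cards 0.57 [0.584 0.453 0.   ] [0.601 0.366 0.295]
bottle1 0.73 [ 0.694 -0.335  0.   ] [ 0.739 -0.286  0.295]
to [ 0.535 -0.386  0.12 ] 18 dist/row 30.6
[[60,-29,4,10,0,0,0.113],[60,-28,8,10,0,0,0.113],[60,-27,11,10,0,0,0.113],[60,-26,14,10,0,0,0.113],[60,-24,17,10,0,0,0.113],[60,-22,19,10,0,0,0.113],[60,-20,21,10,0,0,0.113],[60,-17,24,10,0,0,0.113],[60,-14,25,10,0,0,0.113],[60,-11,27,10,0,0,0.113]]
```

Call:
send_rows(plan=[[60, -29, 4, 8, 0, 0, 0.113], [60, -28, 8, 8, 0, 0, 0.113], [60, -27, 11, 8, 0, 0, 0.113], [60, -26, 14, 8, 0, 0, 0.113], [60, -24, 17, 8, 0, 0, 0.113], [60, -22, 19, 8, 0, 0, 0.113], [60, -20, 21, 8, 0, 0, 0.113], [60, -17, 24, 8, 0, 0, 0.113], [60, -14, 25, 8, 0, 0, 0.113], [60, -11, 27, 8, 0, 0, 0.106], [60, 0, 0, 0, 0, 0, 0]])

```text
time_s: 6.8
tool_pos: [0.5332, -0.3914, 0.1355]
tool_rot: [179.9, 0.3, 18.0]
force: [-1.0, 0.0, -0.1]
grip_width: 0.06
```

```bash
python3 - <<'E'
from h import *
tool("thermometer")
plan([.536,-.386],.006,18.5,5,60)
E
```

```text
thermometer 0.57 [ 217. -279.] [119.  28.] 127.7 [ 217. -279.]
thermometer 0.54 [ 535. -386.] [126.  34.] 18.4 [ 533. -386.]
to [ 0.536 -0.386  0.006] 18.5 dist/row 26.0
[[60,1,0,26,0,0,-0.001],[60,1,0,26,0,0,-0.001],[60,1,0,26,0,0,-0.001],[60,1,0,26,0,0,-0.001],[60,1,0,26,0,0,-0.001]]
```

Call:
send_rows(plan=[[60, 4, -4, 26, 0, 0, -0.009], [60, 0, 0, 26, 0, 0, 0], [60, 0, 0, 26, 0, 0, 0], [60, 0, 0, 26, 0, 0, 0], [60, 0, 0, 16, 0, 0, 0], [60, 0, 0, 9, 0, 0, 0], [0, 0, 0, 0, 0, 0, 0], [0, 0, 0, 0, 0, 0, 0], [0, 0, 0, 0, 0, 0, 0], [0, 0, 0, 0, 0, 0, 0], [0, 0, 0, 0, 0, 0, 0]], grip_force=25)

```text
time_s: 7.95
tool_pos: [0.5388, -0.3825, 0.009]
tool_rot: [179.9, -0.1, 19.0]
force: [0.5, -1.4, 0.9]
grip_width: 0.028
```

Call:
send_rows(plan=[[0, 0, 0, 0, 0, 0, 0], [0, 0, 0, 0, 0, 0, 0], [0, 0, 0, -15, 0, 0, 0], [0, 0, 0, -30, 0, 0, 0], [0, 0, 0, -40, 0, 0, 0], [0, 0, 0, -40, 0, 0, 0], [0, 0, 0, -35, 0, 0, 0], [0, 0, 0, 0, 0, 0, 0]])

```text
time_s: 8.75
tool_pos: [0.5403, -0.3844, 0.1749]
tool_rot: [179.6, -0.4, 18.9]
force: [-0.1, -0.9, -0.0]
grip_width: 0.0236
```

```bash
python3 - <<'E'
from h import *
print(env.get_obs()['grip_width'])
plan(c2w(-12,-115),.16,82.7,16,0)
save("scene","s2.png",None,1.5)
E
```

```text
0.023572829489864625
to [0.671 0.15  0.16 ] 82.7 dist/row 34.4
[[0,19,-29,1,0,0,-0.07],[0,21,-28,1,0,0,-0.07],[0,22,-26,1,0,0,-0.07],[0,24,-24,1,0,0,-0.07],[0,26,-23,1,0,0,-0.07],[0,27,-21,1,0,0,-0.07],[0,29,-19,1,0,0,-0.07],[0,30,-17,1,0,0,-0.07],[0,31,-15,1,0,0,-0.07],[0,32,-13,1,0,0,-0.07],[0,33,-10,1,0,0,-0.07],[0,33,-8,1,0,0,-0.07],[0,34,-6,1,0,0,-0.07],[0,34,-3,1,0,0,-0.07],[0,34,-1,1,0,0,-0.07],[0,34,1,1,0,0,-0.07]]
```

View pics/s2.png

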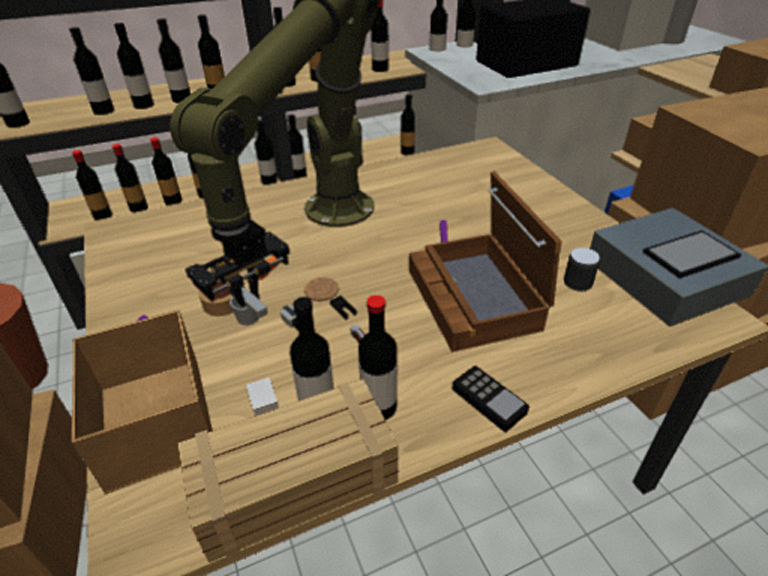

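The lid stands fully open and the thermometer is held squarely at about (250,300). Carrying it over.

Call:
send_rows(plan=[[0, 19, -29, 0, 0, 0, -0.07], [0, 21, -28, 0, 0, 0, -0.07], [0, 22, -26, 0, 0, 0, -0.07], [0, 24, -24, 0, 0, 0, -0.07], [0, 26, -23, 0, 0, 0, -0.07], [0, 27, -21, 0, 0, 0, -0.07], [0, 29, -19, 0, 0, 0, -0.07], [0, 30, -17, 0, 0, 0, -0.07], [0, 31, -15, 0, 0, 0, -0.07], [0, 32, -13, 0, 0, 0, -0.07]])

```text
time_s: 9.8
tool_pos: [0.6179, -0.0453, 0.1669]
tool_rot: [-179.8, 0.1, 59.2]
force: [0.3, -0.5, -0.8]
grip_width: 0.0236
```

Call:
send_rows(plan=[[0, 33, -10, 0, 0, 0, -0.07], [0, 33, -8, 0, 0, 0, -0.07], [0, 34, -6, 0, 0, 0, -0.07], [0, 34, -3, 0, 0, 0, -0.07], [0, 34, -1, 0, 0, 0, -0.07], [0, 34, 1, 0, 0, 0, -0.07], [0, 0, 0, 0, 0, 0, 0], [0, 0, 0, 0, 0, 0, 0]])

```text
time_s: 10.6
tool_pos: [0.6661, 0.1549, 0.1674]
tool_rot: [-179.9, 0.0, 83.4]
force: [-0.2, -0.4, -1.6]
grip_width: 0.0237
```

```bash
python3 - <<'E'
from h import *
print(env.get_obs()['grip_width'],w2c(env.get_obs()['tool_pos']))
plan(c2w(-12,-115),.025,82.7,6,0)
E
```

```text
0.02367210121150562 [  -8.0789519  -109.36772835]
to [0.671 0.15  0.025] 82.7 dist/row 23.8
[[0,-1,1,24,0,0,0.002],[0,-1,1,24,0,0,0.002],[0,-1,1,24,0,0,0.002],[0,-1,1,24,0,0,0.002],[0,-1,1,24,0,0,0.002],[0,-1,1,24,0,0,0.002]]
```

Call:
send_rows(plan=[[0, -2, 3, 24, 0, 0, 0.006], [0, -2, 3, 24, 0, 0, 0.006], [0, 0, 0, 24, 0, 0, 0], [0, 0, 0, 24, 0, 0, 0], [0, 0, 0, 24, 0, 0, 0], [0, 0, 0, 15, 0, 0, 0], [0, 0, 0, 8, 0, 0, 0], [0, 0, 0, 2, 0, 0, 0], [0, 0, 0, 0, 0, 0, 0]])

```text
time_s: 11.5
tool_pos: [0.6728, 0.1467, 0.0308]
tool_rot: [180.0, -0.1, 82.4]
force: [-14.6, -1.7, 33.8]
grip_width: 0.0239
```

Contact came early (34 N at z = 31 mm). I'll lift and look.

Call:
send_rows(plan=[[0, 0, 0, -20, 0, 0, 0], [0, 0, 0, -20, 0, 0, 0], [0, 0, 0, -20, 0, 0, 0], [0, 0, 0, 0, 0, 0, 0]])

```text
time_s: 11.9
tool_pos: [0.6742, 0.1467, 0.0868]
tool_rot: [179.7, -0.1, 82.3]
force: [0.5, 0.1, -0.8]
grip_width: 0.0238
```

```bash
python3 - <<'E'
from h import *
o=env.get_obs();print(o['tool_pos'],o['force'],o['grip_width'],w2c(o['tool_pos']))
a=cv2.resize(save("scene","a.png",(260,105,400,235)),(560,520),interpolation=cv2.INTER_CUBIC)
cv2.imwrite("pics/s3.png",a)
E
```

```text
[0.67421189 0.14670749 0.08677879] [ 0.45295709  0.12547116 -0.82016226] 0.023820793397801975 [ -15.17146804 -118.45943383]
```

View pics/s3.png

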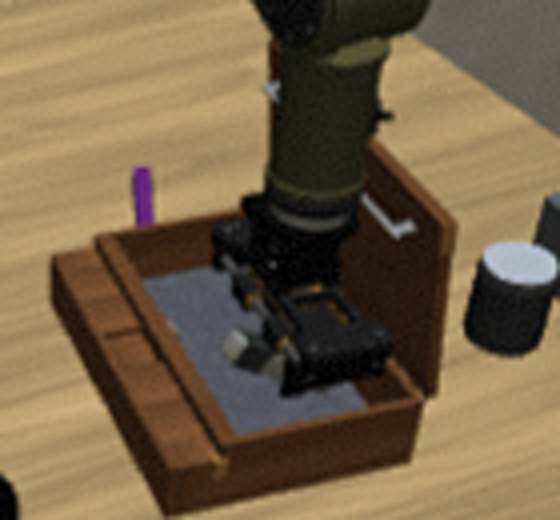

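The fingers or linkage caught the short side wall (y = -160), because they flare higher up. I'll shift inward to y = -90 and use four columns: -90, -30, 30 and 90.

Call:
send_rows(plan=[[0, 4, -14, 0, 0, 0, 0], [0, 3, -14, 0, 0, 0, 0], [0, 0, 0, 20, 0, 0, 0], [0, 0, 0, 15, 0, 0, 0], [0, 0, 0, 10, 0, 0, 0], [0, 0, 0, 8, 0, 0, 0], [0, 0, 0, 4, 0, 0, 0], [0, 0, 0, 0, 0, 0, 0]])

```text
time_s: 12.75
tool_pos: [0.6447, 0.1562, 0.028]
tool_rot: [-179.9, 0.1, 82.4]
force: [-7.5, -3.7, 12.0]
grip_width: 0.0238
```

```bash
python3 - <<'E'
from h import *
o=env.get_obs();print(o['tool_pos'],o['force'],o['wrist_torque'],w2c(o['tool_pos']))
a=save("scene","a.png",(280,125,370,235));b=save("top","b.png",(140,100,240,235))
a=cv2.resize(a,(450,550),interpolation=cv2.INTER_CUBIC); b=cv2.resize(b,(400,540),interpolation=cv2.INTER_CUBIC)
c=np.zeros((550,800,3),np.uint8);c[:,:400]=a[:,25:425];c[:540,400:]=b
cv2.imwrite("pics/s4.png",c)
E
```

```text
[0.64471934 0.15615125 0.02795764] [-7.50516606 -3.6886052  12.00261799] [-0.71387801  1.60071901  0.11982909] [ -9.55328779 -88.00568092]
```

View pics/s4.png

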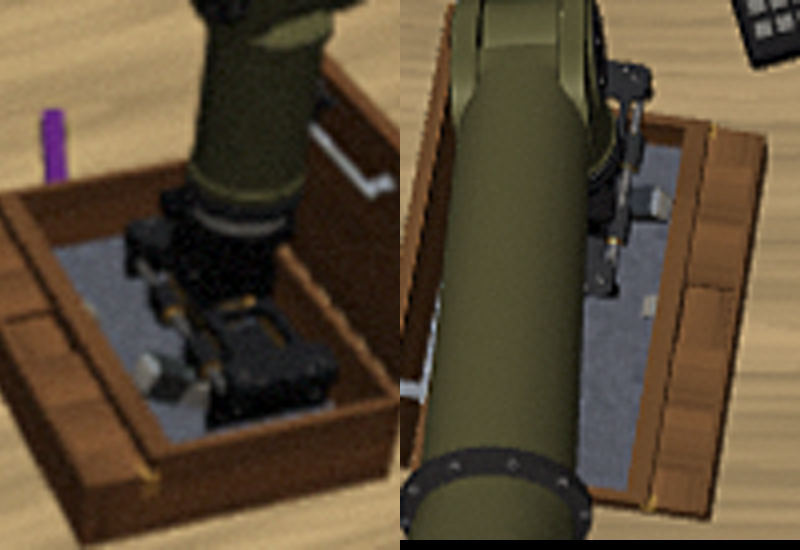

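The thermometer appears tilted or slipped in the grip and is already resting on the floor, so I'll release here.

Call:
send_rows(plan=[[24, 0, 0, -3, 0, 0, 0], [30, 0, 0, 0, 0, 0, 0], [40, 0, 0, 0, 0, 0, 0], [44, 0, 0, 0, 0, 0, 0], [44, 0, 0, 0, 0, 0, 0], [44, 0, 0, -15, 0, 0, 0], [44, 0, 0, -30, 0, 0, 0], [44, 0, 0, -40, 0, 0, 0], [44, -20, 0, -40, 0, 0, 0], [60, -50, 0, 0, 0, 0, 0], [60, -50, 0, 0, 0, 0, 0], [60, -50, 0, 0, 0, 0, 0]])

```text
time_s: 14.05
tool_pos: [0.6227, -0.0116, 0.1562]
tool_rot: [179.9, -0.0, 82.5]
force: [0.4, 0.0, -0.0]
grip_width: 0.0577
```

```bash
python3 - <<'E'
from h import *
a=save("scene","a.png",(260,125,370,235));b=save("top","b.png",(140,100,240,235))
a=cv2.resize(a,(550,550),interpolation=cv2.INTER_CUBIC); b=cv2.resize(b,(400,540),interpolation=cv2.INTER_CUBIC)
c=np.zeros((550,800,3),np.uint8);c[:,:400]=a[:,100:500];c[:540,400:]=b
cv2.imwrite("pics/s5.png",c)
for n in H: tool(n)
E
```

```text
corkscrew 0.7 [ 609. -153.] [120.  22.] 8.3 [ 608. -154.]
corkscrew 0.55 [ 350. -582.] [122.  31.] 43.9 [ 348. -584.]
corkscrew 0.53 [288. 222.] [117.  24.] 154.2 [290. 222.]
pourer 0.59 [ 620. -277.] [102.  32.] 17.1 [ 615. -279.]
stopper 0.66 [ 460. -283.] [71. 38.] 19.0 [ 458. -283.]
stopper 0.22 [ 363. -182.] [85. 84.] 45.4 [ 364. -182.]
foilcutter 0.5 [ 399. -391.] [67. 66.] 178.1 [ 399. -392.]
thermometer 0.72 [654. 152.] [109.  28.] 90.7 [654. 152.]
```

View pics/s5.png

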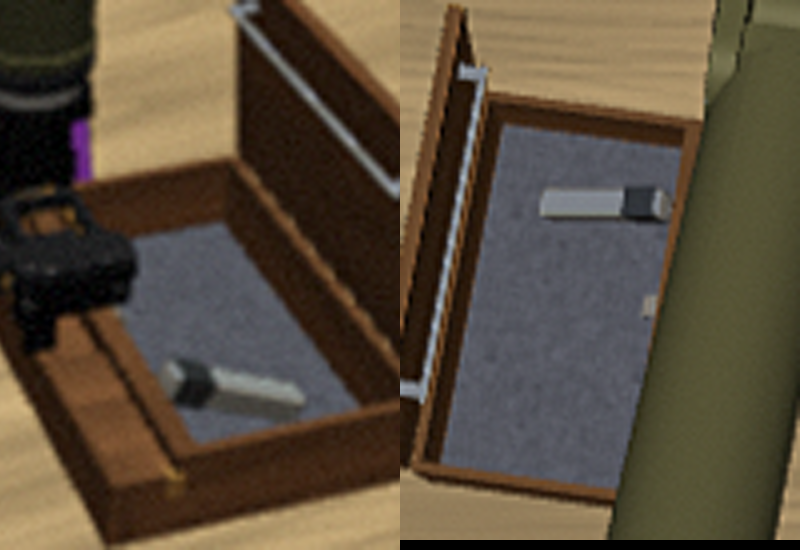

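```bash
cat >> h.py <<'E'
def tri(us,ut):
    o1,d1=ray("scene",us);o2,d2=ray("top",ut);d1,d2=d1[0],d2[0]
    s=np.linalg.lstsq(np.c_[d1,-d2],o2-o1,rcond=None)[0]
    return (o1+s[0]*d1+o2+s[1]*d2)/2, np.linalg.norm(o1+s[0]*d1-o2-s[1]*d2)
E
python3 - <<'E'
from h import *
for s,t in(((315.6,197.4),(205.5,151.2)),((340.6,204.6),(175.3,151.2))):
    p,e=tri(s,t);print(p.round(3),e.round(4),w2c(p).round(0))
for x,y in((-95,-160),(-77,-152),(87,-152),(-77,152),(-95,160),(87,152)):
    P=np.r_[c2w(x,y),.075]; a=proj("scene",P)[0];b=proj("top",P)[0]
    print((x,y),"scene crop",((a-[260,125])*5-[100,0]).round(0),"top crop",((b-[140,100])*4+[400,0]).round(0))
E
```

```text
[0.637 0.104 0.083] 0.0102 [-62. -87.]
[0.652 0.21  0.022] 0.006 [ 45. -88.]
(-95, -160) scene crop [169. 449.] top crop [710. 125.]
(-77, -152) scene crop [188. 436.] top crop [687. 131.]
(87, -152) scene crop [406. 388.] top crop [490. 105.]
(-77, 152) scene crop [ 33. 188.] top crop [628. 496.]
(-95, 160) scene crop [  9. 186.] top crop [649. 509.]
(87, 152) scene crop [221. 153.] top crop [424. 467.]
```

Triangulation shows the thermometer tilted about 30°: its front end is at z ≈ 0.08, leaning on the front wall, so the first contact was with that rim. I'll press the high end down with closed fingers while drifting inward.

Call:
send_rows(plan=[[0, 40, 0, 0, 0, 0, 0], [0, 45, 0, 0, 0, 0, 0], [0, 45, 0, 10, 0, 0, 0], [0, 0, 0, 20, 0, 0, 0], [0, 0, 0, 20, 0, 0, 0], [0, 0, 0, 0, 0, 0, 0], [0, 2, 0, 8, 0, 0, 0], [0, 3, 0, 8, 0, 0, 0], [0, 3, 0, 8, 0, 0, 0], [0, 3, 0, 8, 0, 0, 0], [0, 3, 0, 8, 0, 0, 0], [0, 3, 0, 8, 0, 0, 0]])

```text
time_s: 15.6
tool_pos: [0.6419, 0.1361, 0.0556]
tool_rot: [-180.0, -0.0, 82.4]
force: [0.2, 0.3, 0.0]
grip_width: 0.0008
```

Call:
send_rows(plan=[[0, 0, 0, 8, 0, 0, 0], [0, 0, 0, 6, 0, 0, 0], [0, 0, 0, 4, 0, 0, 0], [0, 0, 0, 0, 0, 0, 0]])

```text
time_s: 16.0
tool_pos: [0.6415, 0.1354, 0.0375]
tool_rot: [-179.9, 0.0, 82.4]
force: [0.3, 0.4, 0.1]
grip_width: 0.0008
```

Call:
send_rows(plan=[[0, 0, 0, -40, 0, 0, 0], [0, 0, 0, -40, 0, 0, 0], [0, -40, 0, -40, 0, 0, 0], [30, -50, 0, -10, 0, 0, 0], [50, -50, 0, 0, 0, 0, 0.05], [50, -50, 0, 0, 0, 0, 0.1], [50, -40, 0, 0, 0, 0, 0.1], [50, 0, 0, 0, 0, 0, 0]])

```text
time_s: 16.8
tool_pos: [0.6019, -0.0945, 0.1648]
tool_rot: [179.9, 0.2, 67.3]
force: [-0.1, 0.3, 0.0]
grip_width: 0.0321
```

```bash
python3 - <<'E'
from h import *
a=save("scene","a.png",(260,125,370,235));b=save("top","b.png",(140,100,240,235))
a=cv2.resize(a,(550,550),interpolation=cv2.INTER_CUBIC); b=cv2.resize(b,(400,540),interpolation=cv2.INTER_CUBIC)
c=np.zeros((550,800,3),np.uint8);c[:,:400]=a[:,100:500];c[:540,400:]=b
cv2.imwrite("pics/s6.png",c)
for n in("pourer","thermometer"): tool(n)
plan([.603,-.282],.10,17,8,50)
E
```

```text
pourer 0.38 [ 461. -158.] [71. 38.] 13.7 [ 459. -158.]
thermometer 0.86 [ 216. -281.] [121.  31.] 128.2 [ 218. -281.]
to [ 0.603 -0.282  0.1  ] 17 dist/row 26.1
[[50,-23,9,8,0,0,0.112],[50,-22,12,8,0,0,0.112],[50,-21,14,8,0,0,0.112],[50,-19,16,8,0,0,0.112],[50,-17,18,8,0,0,0.112],[50,-15,20,8,0,0,0.112],[50,-13,21,8,0,0,0.112],[50,-10,23,8,0,0,0.112]]
```

View pics/s6.png

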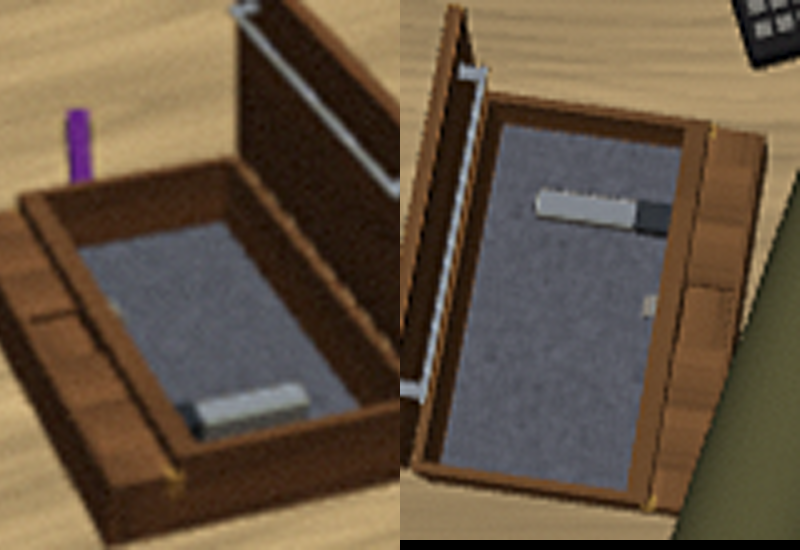

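The thermometer now lies flat against the front wall. Pourer next.

Call:
send_rows(plan=[[50, -23, 9, 5, 0, 0, 0.11], [50, -22, 12, 5, 0, 0, 0.11], [50, -21, 14, 5, 0, 0, 0.11], [50, -19, 16, 5, 0, 0, 0.11], [50, -17, 18, 5, 0, 0, 0.11], [50, -15, 20, 5, 0, 0, 0.11], [50, -13, 21, 5, 0, 0, 0.11], [50, -10, 23, 5, 0, 0, 0.11], [50, 0, 0, 0, 0, 0, 0], [50, 0, 0, 0, 0, 0, 0]])

```text
time_s: 18.0
tool_pos: [0.6033, -0.2829, 0.1228]
tool_rot: [-179.9, 0.0, 17.9]
force: [0.3, 0.2, -0.2]
grip_width: 0.0499
```

```bash
python3 - <<'E'
from h import *
save("top","b.png")
for n in H: tool(n)
plan([.603,-.282],.008,17,5,50)
E
```

```text
corkscrew 0.74 [288. 223.] [121.  27.] 153.8 [287. 224.]
corkscrew 0.68 [ 639. -148.] [60. 24.] 0.1 [ 640. -148.]
corkscrew 0.6 [ 350. -581.] [120.  26.] 45.2 [ 350. -582.]
stopper 0.55 [ 461. -284.] [72. 34.] 17.6 [ 458. -284.]
stopper 0.54 [604. 178.] [410. 297.] 172.2 [572. 200.]
thermometer 0.85 [648. 158.] [119.  31.] 81.9 [648. 157.]
thermometer 0.68 [ 365. -184.] [90. 84.] 45.4 [ 365. -182.]
thermometer 0.67 [ 217. -279.] [119.  24.] 127.5 [ 217. -278.]
to [ 0.603 -0.282  0.008] 17 dist/row 23.1
[[50,0,0,23,0,0,0.003],[50,0,0,23,0,0,0.003],[50,0,0,23,0,0,0.003],[50,0,0,23,0,0,0.003],[50,0,0,23,0,0,0.003]]
```

Call:
send_rows(plan=[[50, 0, 0, 26, 0, 0, 0.012], [50, 0, 0, 26, 0, 0, 0], [50, 0, 0, 26, 0, 0, 0], [50, 0, 0, 24, 0, 0, 0], [50, 0, 0, 12, 0, 0, 0], [50, 0, 0, 0, 0, 0, 0], [0, 0, 0, 0, 0, 0, 0], [0, 0, 0, 0, 0, 0, 0], [0, 0, 0, 0, 0, 0, 0], [0, 0, 0, 0, 0, 0, 0], [0, 0, 0, 0, 0, 0, 0], [0, 0, 0, 0, 0, 0, 0]], grip_force=30)

```text
time_s: 19.5
tool_pos: [0.6032, -0.2847, 0.0104]
tool_rot: [180.0, -0.1, 17.0]
force: [-1.2, 0.6, 4.7]
grip_width: 0.0256
```

Call:
send_rows(plan=[[0, 0, 0, 0, 0, 0, 0], [0, 0, 0, -15, 0, 0, 0], [0, 0, 0, -30, 0, 0, 0], [0, 0, 0, -40, 0, 0, 0], [0, 0, 0, -40, 0, 0, 0], [0, 0, 0, -35, 0, 0, 0], [0, 0, 0, 0, 0, 0, 0]])

```text
time_s: 20.2
tool_pos: [0.605, -0.2866, 0.176]
tool_rot: [179.7, -0.4, 17.0]
force: [0.7, -0.1, -1.2]
grip_width: 0.0258
```

```bash
python3 - <<'E'
from h import *
print(env.get_obs()['grip_width'])
# pourer centre is ~18 mm ahead (+case x) of the grasp; want its extent -50..50 about x=+10
plan(c2w(-8,30),.165,82.7,16,0)
E
```

```text
0.02584425180227651
to [0.528 0.173 0.165] 82.7 dist/row 29.1
[[0,4,-29,1,0,0,-0.072],[0,6,-29,1,0,0,-0.072],[0,8,-28,1,0,0,-0.072],[0,10,-27,1,0,0,-0.072],[0,12,-27,1,0,0,-0.072],[0,14,-26,1,0,0,-0.072],[0,15,-25,1,0,0,-0.072],[0,17,-23,1,0,0,-0.072],[0,19,-22,1,0,0,-0.072],[0,20,-21,1,0,0,-0.072],[0,22,-19,1,0,0,-0.072],[0,23,-18,1,0,0,-0.072],[0,24,-16,1,0,0,-0.072],[0,25,-14,1,0,0,-0.072],[0,26,-12,1,0,0,-0.072],[0,27,-10,1,0,0,-0.072]]
```

Call:
send_rows(plan=[[0, 4, -29, 0, 0, 0, -0.072], [0, 6, -29, 0, 0, 0, -0.072], [0, 8, -28, 0, 0, 0, -0.072], [0, 10, -27, 0, 0, 0, -0.072], [0, 12, -27, 0, 0, 0, -0.072], [0, 14, -26, 0, 0, 0, -0.072], [0, 15, -25, 0, 0, 0, -0.072], [0, 17, -23, 0, 0, 0, -0.072], [0, 19, -22, 0, 0, 0, -0.072]])

```text
time_s: 21.1
tool_pos: [0.5584, -0.0243, 0.1691]
tool_rot: [-180.0, 0.0, 54.3]
force: [-0.1, 1.0, -0.4]
grip_width: 0.0258
```

Call:
send_rows(plan=[[0, 20, -21, 0, 0, 0, -0.072], [0, 22, -19, 0, 0, 0, -0.072], [0, 23, -18, 0, 0, 0, -0.072], [0, 24, -16, 0, 0, 0, -0.072], [0, 25, -14, 0, 0, 0, -0.072], [0, 26, -12, 0, 0, 0, -0.072], [0, 27, -10, 0, 0, 0, -0.072], [0, 0, 0, 0, 0, 0, 0], [0, 0, 0, 0, 0, 0, 0]])

```text
time_s: 22.0
tool_pos: [0.5246, 0.1752, 0.1692]
tool_rot: [-180.0, 0.0, 83.2]
force: [0.1, -0.3, -0.0]
grip_width: 0.0256
```

```bash
python3 - <<'E'
from h import *
print(env.get_obs()['grip_width'],w2c(env.get_obs()['tool_pos']))
plan(c2w(-8,30),.024,82.7,6,0)
E
```

```text
0.02561979942518197 [-5.88950264 33.593021  ]
to [0.528 0.173 0.024] 82.7 dist/row 24.2
[[0,0,1,24,0,0,0.001],[0,0,1,24,0,0,0.001],[0,0,1,24,0,0,0.001],[0,0,1,24,0,0,0.001],[0,0,1,24,0,0,0.001],[0,0,1,24,0,0,0.001]]
```

Call:
send_rows(plan=[[0, -2, 3, 26, 0, 0, 0.008], [0, 0, 0, 26, 0, 0, 0], [0, 0, 0, 26, 0, 0, 0], [0, 0, 0, 26, 0, 0, 0], [0, 0, 0, 20, 0, 0, 0], [0, 0, 0, 12, 0, 0, 0], [0, 0, 0, 6, 0, 0, 0], [0, 0, 0, 0, 0, 0, 0]])

```text
time_s: 22.8
tool_pos: [0.5276, 0.171, 0.0272]
tool_rot: [-180.0, 0.0, 82.5]
force: [-1.1, -0.2, -0.4]
grip_width: 0.0256
```

Call:
send_rows(plan=[[0, 0, 0, 4, 0, 0, 0], [0, 0, 0, 0, 0, 0, 0], [30, 0, 0, 0, 0, 0, 0], [38, 0, 0, 0, 0, 0, 0], [42, 0, 0, 0, 0, 0, 0], [42, 0, 0, 0, 0, 0, 0], [42, 0, 0, -20, 0, 0, 0], [42, 0, 0, -40, 0, 0, 0], [42, 0, 0, -45, 0, 0, 0], [42, -30, 0, -35, 0, 0, 0], [50, -50, 0, 0, 0, 0, 0], [50, -50, 0, 0, 0, 0, 0]])

```text
time_s: 24.0
tool_pos: [0.5115, 0.0419, 0.1651]
tool_rot: [179.8, -0.1, 82.7]
force: [0.1, -0.7, 0.8]
grip_width: 0.0482
```

Call:
send_rows(plan=[[60, -50, 0, 0, 0, 0, 0], [60, -50, 0, 0, 0, 0, 0.05], [60, 0, 0, 0, 0, 0, 0]])

```text
time_s: 24.3
tool_pos: [0.4964, -0.0648, 0.1641]
tool_rot: [179.9, 0.1, 79.0]
force: [1.2, -0.0, 0.1]
grip_width: 0.0591
```

```bash
python3 - <<'E'
from h import *
save("top","t7.png",(130,90,400,260),2.9)
for n in H: tool(n)
plan([.448,-.287],.12,17.5,9,60)
E
```

```text
corkscrew 0.79 [288. 223.] [118.  24.] 153.9 [288. 223.]
corkscrew 0.67 [ 350. -581.] [119.  24.] 43.9 [ 350. -581.]
corkscrew 0.56 [ 607. -154.] [116.  22.] 8.0 [ 602. -155.]
pourer 0.66 [532. 194.] [102.  29.] 82.4 [531. 184.]
stopper 0.58 [532. 193.] [96. 28.] 83.4 [531. 186.]
stopper 0.57 [ 460. -283.] [71. 41.] 21.0 [ 457. -284.]
foilcutter 0.46 [ 460. -159.] [75. 37.] 12.1 [ 455. -160.]
thermometer 0.63 [ 218. -280.] [120.  25.] 126.5 [ 218. -281.]
to [ 0.448 -0.287  0.12 ] 17.5 dist/row 26.8
[[60,-26,-1,5,0,0,0.121],[60,-26,2,5,0,0,0.121],[60,-26,5,5,0,0,0.121],[60,-25,9,5,0,0,0.121],[60,-24,11,5,0,0,0.121],[60,-22,14,5,0,0,0.121],[60,-20,17,5,0,0,0.121],[60,-18,19,5,0,0,0.121],[60,-16,21,5,0,0,0.121]]
```

View pics/t7.png

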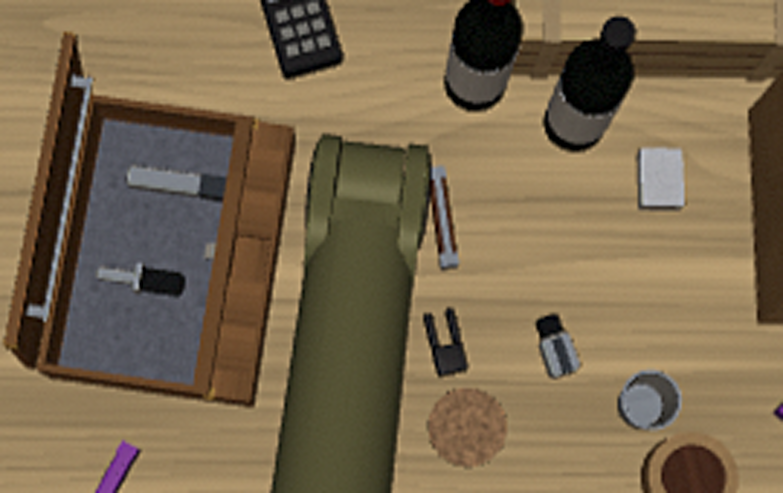

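The thermometer and pourer lie flat in the case, at about (175,182) and (140,278). The stopper, foil cutter and corkscrew haven't moved. Stopper next.

Call:
send_rows(plan=[[56, -26, -1, 5, 0, 0, 0.121], [56, -26, 2, 5, 0, 0, 0.121], [56, -26, 5, 5, 0, 0, 0.121], [56, -25, 9, 5, 0, 0, 0.121], [56, -24, 11, 5, 0, 0, 0.121], [56, -22, 14, 5, 0, 0, 0.121], [56, -20, 17, 5, 0, 0, 0.121], [56, -18, 19, 5, 0, 0, 0.121], [56, -16, 21, 5, 0, 0, 0.121], [56, 0, 0, 0, 0, 0, 0], [56, 0, 0, 0, 0, 0, 0]])

```text
time_s: 25.7
tool_pos: [0.4468, -0.2864, 0.1181]
tool_rot: [-180.0, 0.1, 17.4]
force: [1.0, -0.4, -0.4]
grip_width: 0.056
```

```bash
python3 - <<'E'
from h import *
plan([.4485,-.287],.008,18,1,56)
E
```

```text
to [ 0.448 -0.287  0.008] 18 dist/row 110.1
[[56,1,1,110,0,0,-0.01]]
```

Call:
send_rows(plan=[[56, 1, 1, 26, 0, 0, -0.01], [56, 0, 0, 26, 0, 0, 0], [56, 0, 0, 26, 0, 0, 0], [56, 0, 0, 20, 0, 0, 0], [56, 0, 0, 11, 0, 0, 0], [56, 0, 0, 0, 0, 0, 0], [0, 0, 0, 0, 0, 0, 0], [0, 0, 0, 0, 0, 0, 0], [0, 0, 0, 0, 0, 0, 0], [0, 0, 0, 0, 0, 0, 0], [0, 0, 0, 0, 0, 0, 0], [0, 0, 0, 0, 0, 0, 0]], grip_force=30)

```text
time_s: 26.9
tool_pos: [0.4484, -0.2881, 0.0103]
tool_rot: [180.0, -0.1, 17.9]
force: [0.1, 1.3, 6.1]
grip_width: 0.0357
```

Call:
send_rows(plan=[[0, 0, 0, 0, 0, 0, 0], [0, 0, 0, -15, 0, 0, 0], [0, 0, 0, -30, 0, 0, 0], [0, 0, 0, -40, 0, 0, 0], [0, 0, 0, -40, 0, 0, 0], [0, 0, 0, -35, 0, 0, 0], [0, 0, 0, 0, 0, 0, 0]])

```text
time_s: 27.6
tool_pos: [0.4501, -0.2902, 0.1746]
tool_rot: [179.7, -0.4, 17.8]
force: [0.3, -0.6, -1.8]
grip_width: 0.0356
```

```bash
python3 - <<'E'
from h import *
print(env.get_obs()['grip_width'])
plan(c2w(-42,-28),.165,82.7,16,0)
E
```

```text
0.03557019733800124
to [0.581 0.132 0.165] 82.7 dist/row 27.6
[[0,16,-23,1,0,0,-0.071],[0,17,-21,1,0,0,-0.071],[0,19,-20,1,0,0,-0.071],[0,20,-19,1,0,0,-0.071],[0,22,-17,1,0,0,-0.071],[0,23,-16,1,0,0,-0.071],[0,24,-14,1,0,0,-0.071],[0,25,-12,1,0,0,-0.071],[0,26,-11,1,0,0,-0.071],[0,26,-9,1,0,0,-0.071],[0,27,-7,1,0,0,-0.071],[0,27,-5,1,0,0,-0.071],[0,27,-3,1,0,0,-0.071],[0,28,-1,1,0,0,-0.071],[0,28,1,1,0,0,-0.071],[0,27,3,1,0,0,-0.071]]
```

Call:
send_rows(plan=[[0, 16, -23, 0, 0, 0, -0.071], [0, 17, -21, 0, 0, 0, -0.071], [0, 19, -20, 0, 0, 0, -0.071], [0, 20, -19, 0, 0, 0, -0.071], [0, 22, -17, 0, 0, 0, -0.071], [0, 23, -16, 0, 0, 0, -0.071], [0, 24, -14, 0, 0, 0, -0.071], [0, 25, -12, 0, 0, 0, -0.071]])

```text
time_s: 28.4
tool_pos: [0.5141, -0.0743, 0.1693]
tool_rot: [-180.0, -0.0, 50.7]
force: [0.2, -0.0, -0.4]
grip_width: 0.0358
```

Call:
send_rows(plan=[[0, 26, -11, 0, 0, 0, -0.071], [0, 26, -9, 0, 0, 0, -0.071], [0, 27, -7, 0, 0, 0, -0.071], [0, 27, -5, 0, 0, 0, -0.071], [0, 27, -3, 0, 0, 0, -0.071], [0, 28, -1, 0, 0, 0, -0.071], [0, 28, 1, 0, 0, 0, -0.071], [0, 27, 3, 0, 0, 0, -0.071], [0, 0, 0, 0, 0, 0, 0], [0, 0, 0, 0, 0, 0, 0]])

```text
time_s: 29.4
tool_pos: [0.5782, 0.1367, 0.1688]
tool_rot: [-180.0, 0.1, 83.1]
force: [-0.2, -1.0, -1.1]
grip_width: 0.0358
```

```bash
python3 - <<'E'
from h import *
print(env.get_obs()['grip_width'],w2c(env.get_obs()['tool_pos']))
plan(c2w(-45,-28),.0235,82.7,1,0)
E
```

```text
0.03580410222910749 [-37.3217331  -24.45418852]
to [0.581 0.129 0.024] 82.7 dist/row 145.5
[[0,-8,3,145,0,0,0.008]]
```

Call:
send_rows(plan=[[0, -6, 3, 26, 0, 0, 0.008], [0, 0, 0, 26, 0, 0, 0], [0, 0, 0, 26, 0, 0, 0], [0, 0, 0, 26, 0, 0, 0], [0, 0, 0, 20, 0, 0, 0], [0, 0, 0, 12, 0, 0, 0], [0, 0, 0, 6, 0, 0, 0], [0, 0, 0, 2, 0, 0, 0], [0, 0, 0, 0, 0, 0, 0]])

```text
time_s: 30.3
tool_pos: [0.5809, 0.1284, 0.0259]
tool_rot: [180.0, 0.0, 82.5]
force: [0.1, -0.5, -0.1]
grip_width: 0.0357
```

Call:
send_rows(plan=[[0, 0, 0, 3, 0, 0, 0], [0, 0, 0, 0, 0, 0, 0], [40, 0, 0, 0, 0, 0, 0], [48, 0, 0, 0, 0, 0, 0], [50, 0, 0, 0, 0, 0, 0], [50, 0, 0, 0, 0, 0, 0], [50, 0, 0, -20, 0, 0, 0], [50, 0, 0, -40, 0, 0, 0], [50, 0, 0, -45, 0, 0, 0], [50, -30, 0, -35, 0, 0, 0], [56, -50, 0, 0, 0, 0, 0], [56, -50, 0, 0, 0, 0, 0]])

```text
time_s: 31.5
tool_pos: [0.5644, -0.0005, 0.1643]
tool_rot: [179.8, -0.1, 82.6]
force: [0.2, -0.1, 0.2]
grip_width: 0.0547
```

Call:
send_rows(plan=[[56, -30, 0, 0, 0, 0, 0], [56, -30, 0, 0, 0, 0, 0.05], [56, 0, 0, 0, 0, 0, 0]])

```text
time_s: 31.8
tool_pos: [0.5547, -0.0654, 0.1631]
tool_rot: [179.9, 0.1, 79.1]
force: [-0.2, -1.1, 0.1]
grip_width: 0.0558
```

```bash
python3 - <<'E'
from h import *
save("top","t8.png")
for n in H: 
    for o in tool(n,verbose=False): 
        if o[1][0]>400: print(n,o[:4],"case",w2c(o[1]/1e3).round())
plan([.443,-.164],.12,13,9,56)
E
```

```text
corkscrew (0.59, array([ 609., -155.]), array([120.,  22.]), 7.0) case [-323.  -92.]
pourer (0.53, array([ 401., -389.]), array([70., 60.]), 90.6) case [-581.   84.]
pourer (0.49, array([532., 193.]), array([99., 28.]), 82.4) case [13. 28.]
stopper (0.67, array([582., 144.]), array([71., 38.]), 90.7) case [-30. -27.]
stopper (0.16, array([605., 179.]), array([409., 297.]), 172.4) case [  8. -46.]
foilcutter (0.47, array([ 461., -158.]), array([73., 38.]), 14.0) case [-345.   54.]
thermometer (0.5, array([647., 156.]), array([111.,  29.]), 84.1) case [ -9. -90.]
thermometer (0.36, array([609., 179.]), array([414., 295.]), 172.6) case [  9. -50.]
to [ 0.443 -0.164  0.12 ] 13 dist/row 17.9
[[56,-14,-10,5,0,0,0.13],[56,-15,-8,5,0,0,0.13],[56,-16,-6,5,0,0,0.13],[56,-17,-4,5,0,0,0.13],[56,-17,-2,5,0,0,0.13],[56,-17,0,5,0,0,0.13],[56,-17,2,5,0,0,0.13],[56,-17,5,5,0,0,0.13],[56,-16,7,5,0,0,0.13]]
```

Call:
send_rows(plan=[[56, -14, -10, 5, 0, 0, 0.13], [56, -15, -8, 5, 0, 0, 0.13], [56, -16, -6, 5, 0, 0, 0.13], [56, -17, -4, 5, 0, 0, 0.13], [56, -17, -2, 5, 0, 0, 0.13], [56, -17, 0, 5, 0, 0, 0.13], [56, -17, 2, 5, 0, 0, 0.13], [56, -17, 5, 5, 0, 0, 0.13], [56, -16, 7, 5, 0, 0, 0.115], [56, 0, 0, 0, 0, 0, 0], [56, 0, 0, 0, 0, 0, 0]])

```text
time_s: 33.2
tool_pos: [0.4438, -0.1651, 0.1177]
tool_rot: [-180.0, -0.1, 13.7]
force: [0.3, 0.5, -0.3]
grip_width: 0.0562
```

```bash
python3 - <<'E'
from h import *
plan([.4435,-.1625],.005,14,1,56)
E
```

```text
to [ 0.444 -0.162  0.005] 14 dist/row 112.7
[[56,0,-3,113,0,0,-0.006]]
```

Call:
send_rows(plan=[[56, 0, -3, 26, 0, 0, -0.006], [56, 0, 0, 26, 0, 0, 0], [56, 0, 0, 26, 0, 0, 0], [56, 0, 0, 22, 0, 0, 0], [56, 0, 0, 12, 0, 0, 0], [56, 0, 0, 0, 0, 0, 0], [0, 0, 0, 0, 0, 0, 0], [0, 0, 0, 0, 0, 0, 0], [0, 0, 0, 0, 0, 0, 0], [0, 0, 0, 0, 0, 0, 0], [0, 0, 0, 0, 0, 0, 0], [0, 0, 0, 0, 0, 0, 0]], grip_force=25)

```text
time_s: 34.4
tool_pos: [0.4432, -0.1631, 0.0063]
tool_rot: [-180.0, -0.1, 13.8]
force: [-0.8, 0.2, 6.1]
grip_width: 0.0355
```

Call:
send_rows(plan=[[0, 0, 0, 0, 0, 0, 0], [0, 0, 0, -15, 0, 0, 0], [0, 0, 0, -30, 0, 0, 0], [0, 0, 0, -40, 0, 0, 0], [0, 0, 0, -40, 0, 0, 0], [0, 0, 0, -35, 0, 0, 0], [0, 0, 0, 0, 0, 0, 0]])

```text
time_s: 35.1
tool_pos: [0.4455, -0.1639, 0.1698]
tool_rot: [179.9, -0.5, 13.8]
force: [0.9, 0.1, -0.7]
grip_width: 0.0359
```

```bash
python3 - <<'E'
from h import *
o=env.get_obs();print(o['grip_width'],o['qpos'])
plan(c2w(27,-28),.165,82.7,16,0)
E
```

```text
0.03593886933868646 [-37.81631291  -4.97972703  53.38996419 113.12070914   4.04541757
  69.40665201 -62.12062278]
to [0.59  0.2   0.165] 82.7 dist/row 24.5
[[0,14,-20,0,0,0,-0.075],[0,16,-19,0,0,0,-0.075],[0,17,-18,0,0,0,-0.075],[0,18,-16,0,0,0,-0.075],[0,19,-15,0,0,0,-0.075],[0,21,-13,0,0,0,-0.075],[0,21,-12,0,0,0,-0.075],[0,22,-10,0,0,0,-0.075],[0,23,-8,0,0,0,-0.075],[0,24,-7,0,0,0,-0.075],[0,24,-5,0,0,0,-0.075],[0,24,-3,0,0,0,-0.075],[0,24,-1,0,0,0,-0.075],[0,24,1,0,0,0,-0.075],[0,24,2,0,0,0,-0.075],[0,24,4,0,0,0,-0.075]]
```

```bash
python3 - <<'E'
from h import *
plan(c2w(-48,76),.165,82.7,14,0)
E
```

```text
to [0.477 0.139 0.165] 82.7 dist/row 21.7
[[0,7,-20,0,0,0,-0.086],[0,9,-20,0,0,0,-0.086],[0,11,-19,0,0,0,-0.086],[0,12,-18,0,0,0,-0.086],[0,14,-17,0,0,0,-0.086],[0,15,-16,0,0,0,-0.086],[0,16,-14,0,0,0,-0.086],[0,18,-13,0,0,0,-0.086],[0,19,-11,0,0,0,-0.086],[0,20,-10,0,0,0,-0.086],[0,20,-8,0,0,0,-0.086],[0,21,-6,0,0,0,-0.086],[0,21,-4,0,0,0,-0.086],[0,22,-2,0,0,0,-0.086]]
```

Call:
send_rows(plan=[[0, 7, -20, 0, 0, 0, -0.086], [0, 9, -20, 0, 0, 0, -0.086], [0, 11, -19, 0, 0, 0, -0.086], [0, 12, -18, 0, 0, 0, -0.086], [0, 14, -17, 0, 0, 0, -0.086], [0, 15, -16, 0, 0, 0, -0.086], [0, 16, -14, 0, 0, 0, -0.086]])

```text
time_s: 35.8
tool_pos: [0.4556, -0.01, 0.1637]
tool_rot: [-179.9, 0.1, 48.7]
force: [0.5, 0.4, -0.8]
grip_width: 0.0355
```

Call:
send_rows(plan=[[0, 18, -13, 0, 0, 0, -0.086], [0, 19, -11, 0, 0, 0, -0.086], [0, 20, -10, 0, 0, 0, -0.086], [0, 20, -8, 0, 0, 0, -0.086], [0, 21, -6, 0, 0, 0, -0.086], [0, 21, -4, 0, 0, 0, -0.086], [0, 22, -2, 0, 0, 0, -0.086], [0, 0, 0, 0, 0, 0, 0], [0, 0, 0, 0, 0, 0, 0]])

```text
time_s: 36.7
tool_pos: [0.4718, 0.1407, 0.1639]
tool_rot: [-179.9, 0.1, 82.9]
force: [0.3, -0.3, -1.0]
grip_width: 0.0356
```

```bash
python3 - <<'E'
from h import *
o=env.get_obs();print(o['grip_width'],w2c(o['tool_pos']),o['qpos'])
plan(c2w(-48,76),.019,82.7,1,0)
E
```

```text
0.03562179096480981 [-46.86099013  81.50517534] [-57.14782      0.74321608  38.05490115 110.52456748  -0.41823576
  69.0696419  -26.07568934]
to [0.477 0.139 0.019] 82.7 dist/row 145.0
[[0,-1,6,145,0,0,0.003]]
```

Call:
send_rows(plan=[[0, -1, 6, 26, 0, 0, 0.003], [0, 0, 0, 26, 0, 0, 0], [0, 0, 0, 26, 0, 0, 0], [0, 0, 0, 26, 0, 0, 0], [0, 0, 0, 20, 0, 0, 0], [0, 0, 0, 12, 0, 0, 0], [0, 0, 0, 6, 0, 0, 0], [0, 0, 0, 3, 0, 0, 0], [0, 0, 0, 0, 0, 0, 0]])

```text
time_s: 37.6
tool_pos: [0.4793, 0.1387, 0.0208]
tool_rot: [180.0, -0.0, 82.6]
force: [-0.2, -1.1, -0.3]
grip_width: 0.0357
```

Call:
send_rows(plan=[[0, 0, 0, 2, 0, 0, 0], [0, 0, 0, 0, 0, 0, 0], [40, 0, 0, 0, 0, 0, 0], [44, 0, 0, 0, 0, 0, 0], [44, 0, 0, 0, 0, 0, 0], [44, 0, 0, 0, 0, 0, 0], [44, 0, 0, -20, 0, 0, 0], [44, 0, 0, -40, 0, 0, 0], [44, 0, 0, -45, 0, 0, 0], [44, -30, 0, -35, 0, 0, 0], [50, -50, 0, 0, 0, 0, 0], [50, -40, 10, 0, 0, 0, 0]])

```text
time_s: 38.8
tool_pos: [0.4734, 0.0171, 0.1598]
tool_rot: [179.9, -0.1, 82.7]
force: [1.0, -0.1, -0.5]
grip_width: 0.049
```

Call:
send_rows(plan=[[50, -20, 10, 0, 0, 0, 0.05], [50, -10, 10, 0, 0, 0, 0.05], [50, 0, 0, 0, 0, 0, 0]])

```text
time_s: 39.1
tool_pos: [0.49, -0.015, 0.1584]
tool_rot: [180.0, 0.1, 76.7]
force: [-0.3, -0.1, 0.3]
grip_width: 0.0501
```

```bash
python3 - <<'E'
from h import *
save("top","t9.png",(130,90,400,260),2.9)
for n in H: 
    for o in tool(n,verbose=False): 
        if o[1][0]>400: print(n,o[:4],"case",w2c(o[1]/1e3).round())
plan([.608,-.155],.12,7.5,10,50)
E
```

```text
corkscrew (0.48, array([ 608., -154.]), array([123.,  25.]), 6.5) case [-322.  -91.]
pourer (0.56, array([532., 194.]), array([101.,  27.]), 81.0) case [14. 29.]
stopper (0.57, array([584., 144.]), array([70., 40.]), 82.3) case [-29. -29.]
foilcutter (0.67, array([483., 159.]), array([72., 38.]), 85.4) case [-27.  73.]
foilcutter (0.5, array([605., 187.]), array([404., 297.]), 169.8) case [ 16. -45.]
thermometer (0.58, array([646., 157.]), array([115.,  33.]), 82.7) case [ -9. -89.]
to [ 0.608 -0.155  0.12 ] 7.5 dist/row 19.0
[[50,-11,15,4,0,0,0.121],[50,-9,16,4,0,0,0.121],[50,-7,17,4,0,0,0.121],[50,-5,18,4,0,0,0.121],[50,-3,18,4,0,0,0.121],[50,-1,19,4,0,0,0.121],[50,2,19,4,0,0,0.121],[50,4,18,4,0,0,0.121],[50,6,18,4,0,0,0.121],[50,8,17,4,0,0,0.121]]
```

View pics/t9.png

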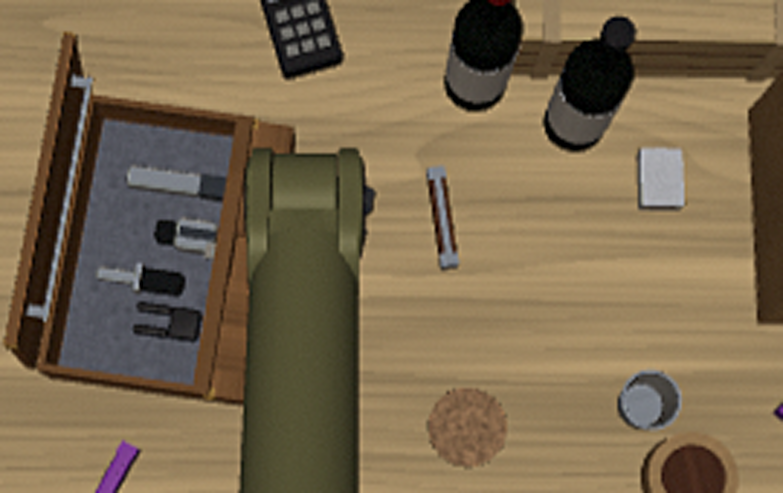

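All four tools lie flat in the case; the foil cutter is at about (170,322). The corkscrew is unmoved at (443,217), so it's next.

Call:
send_rows(plan=[[50, -10, 15, 4, 0, 0, 0.121], [50, -8, 16, 4, 0, 0, 0.121], [50, -6, 17, 4, 0, 0, 0.121], [50, -4, 18, 4, 0, 0, 0.121], [50, -2, 18, 4, 0, 0, 0.121], [50, 0, 19, 4, 0, 0, 0.121], [50, 3, 19, 4, 0, 0, 0.121], [50, 5, 18, 4, 0, 0, 0.121], [50, 8, 18, 4, 0, 0, 0.121], [50, 10, 17, 4, 0, 0, 0.121], [50, 0, 0, 0, 0, 0, 0], [50, 0, 0, 0, 0, 0, 0]])

```text
time_s: 40.6
tool_pos: [0.6176, -0.1484, 0.1178]
tool_rot: [-180.0, 0.1, 7.7]
force: [-0.4, -0.2, 0.2]
grip_width: 0.05
```

```bash
python3 - <<'E'
from h import *
plan([.620,-.153],.008,7.5,1,50)
E
```

```text
to [ 0.62  -0.153  0.008] 7.5 dist/row 109.9
[[50,2,5,110,0,0,0.004]]
```

Call:
send_rows(plan=[[50, 2, 5, 26, 0, 0, 0.004], [50, 0, 0, 26, 0, 0, 0], [50, 0, 0, 26, 0, 0, 0], [50, 0, 0, 20, 0, 0, 0], [50, 0, 0, 12, 0, 0, 0], [50, 0, 0, 0, 0, 0, 0], [0, 0, 0, 0, 0, 0, 0], [0, 0, 0, 0, 0, 0, 0], [0, 0, 0, 0, 0, 0, 0], [0, 0, 0, 0, 0, 0, 0], [0, 0, 0, 0, 0, 0, 0], [0, 0, 0, 0, 0, 0, 0]], grip_force=30)

```text
time_s: 41.8
tool_pos: [0.621, -0.1537, 0.009]
tool_rot: [-180.0, -0.0, 7.3]
force: [-0.5, 1.2, 3.3]
grip_width: 0.0197
```

Call:
send_rows(plan=[[0, 0, 0, 0, 0, 0, 0], [0, 0, 0, 0, 0, 0, 0], [0, 0, 0, -15, 0, 0, 0], [0, 0, 0, -30, 0, 0, 0], [0, 0, 0, -40, 0, 0, 0], [0, 0, 0, -40, 0, 0, 0], [0, 0, 0, -35, 0, 0, 0], [0, 0, 0, 0, 0, 0, 0]])

```text
time_s: 42.6
tool_pos: [0.6233, -0.1559, 0.1744]
tool_rot: [179.8, -0.5, 7.3]
force: [1.3, 0.0, -0.7]
grip_width: 0.0195
```

```bash
python3 - <<'E'
from h import *
o=env.get_obs();print(o['grip_width'])
plan(c2w(12,119),.165,82.7,18,0)
E
```

```text
0.019509420485794182
to [0.442 0.204 0.165] 82.7 dist/row 22.4
[[0,-7,-21,1,0,0,-0.073],[0,-6,-22,1,0,0,-0.073],[0,-4,-22,1,0,0,-0.073],[0,-3,-22,1,0,0,-0.073],[0,-1,-22,1,0,0,-0.073],[0,1,-22,1,0,0,-0.073],[0,2,-22,1,0,0,-0.073],[0,4,-22,1,0,0,-0.073],[0,5,-22,1,0,0,-0.073],[0,7,-21,1,0,0,-0.073],[0,9,-21,1,0,0,-0.073],[0,10,-20,1,0,0,-0.073],[0,11,-19,1,0,0,-0.073],[0,13,-18,1,0,0,-0.073],[0,14,-17,1,0,0,-0.073],[0,15,-16,1,0,0,-0.073],[0,17,-15,1,0,0,-0.073],[0,18,-14,1,0,0,-0.073]]
```

Call:
send_rows(plan=[[0, -7, -21, 0, 0, 0, -0.073], [0, -6, -22, 0, 0, 0, -0.073], [0, -4, -22, 0, 0, 0, -0.073], [0, -3, -22, 0, 0, 0, -0.073], [0, -1, -22, 0, 0, 0, -0.073], [0, 1, -22, 0, 0, 0, -0.073], [0, 2, -22, 0, 0, 0, -0.073], [0, 4, -22, 0, 0, 0, -0.073], [0, 5, -22, 0, 0, 0, -0.073]])

```text
time_s: 43.5
tool_pos: [0.5295, 0.0258, 0.1677]
tool_rot: [-180.0, 0.1, 45.1]
force: [0.3, -0.4, -1.0]
grip_width: 0.0199
```

Call:
send_rows(plan=[[0, 7, -21, 0, 0, 0, -0.073], [0, 9, -21, 0, 0, 0, -0.073], [0, 10, -20, 0, 0, 0, -0.073], [0, 11, -19, 0, 0, 0, -0.073], [0, 13, -18, 0, 0, 0, -0.073], [0, 14, -17, 0, 0, 0, -0.073], [0, 15, -16, 0, 0, 0, -0.073], [0, 17, -15, 0, 0, 0, -0.073], [0, 18, -14, 0, 0, 0, -0.073], [0, 0, 0, 0, 0, 0, 0], [0, 0, 0, 0, 0, 0, 0]])

```text
time_s: 44.6
tool_pos: [0.441, 0.206, 0.1684]
tool_rot: [180.0, 0.0, 82.8]
force: [-0.1, -0.2, -0.6]
grip_width: 0.0195
```

```bash
python3 - <<'E'
from h import *
o=env.get_obs();print(o['grip_width'],w2c(o['tool_pos']),o['qpos'])
plan(c2w(18,119),.022,82.7,1,0)
E
```

```text
0.019536012518496845 [ 13.98323085 120.39200274] [-70.41896773  -0.80669028  42.38612647 111.14257312   0.62430299
  69.46007514 -35.50437569]
to [0.443 0.21  0.022] 82.7 dist/row 146.5
[[0,4,1,146,0,0,0.001]]
```

Call:
send_rows(plan=[[0, 4, 1, 26, 0, 0, 0], [0, 0, 0, 26, 0, 0, 0], [0, 0, 0, 26, 0, 0, 0], [0, 0, 0, 26, 0, 0, 0], [0, 0, 0, 20, 0, 0, 0], [0, 0, 0, 12, 0, 0, 0], [0, 0, 0, 6, 0, 0, 0], [0, 0, 0, 2, 0, 0, 0], [0, 0, 0, 0, 0, 0, 0]])

```text
time_s: 45.5
tool_pos: [0.4434, 0.2092, 0.025]
tool_rot: [180.0, -0.0, 82.6]
force: [-0.7, -0.6, -2.1]
grip_width: 0.0199
```

Call:
send_rows(plan=[[0, 0, 0, 4, 0, 0, 0], [0, 0, 0, 0, 0, 0, 0], [26, 0, 0, 0, 0, 0, 0], [28, 0, 0, 0, 0, 0, 0], [28, 0, 0, 0, 0, 0, 0], [28, 0, 0, 0, 0, 0, 0], [28, 0, 0, -20, 0, 0, 0], [28, 0, 0, -40, 0, 0, 0], [28, 0, 0, -45, 0, 0, 0], [28, -30, 0, -35, 0, 0, 0], [10, -50, 0, 0, 0, 0, 0], [0, -50, 0, 0, 0, 0, 0]])

```text
time_s: 46.7
tool_pos: [0.4263, 0.0793, 0.1617]
tool_rot: [179.9, -0.1, 82.7]
force: [0.5, -0.8, -0.2]
grip_width: 0.0191
```

Call:
send_rows(plan=[[0, -40, 0, 0, 0, 0, 0], [0, -40, 20, 0, 0, 0, 0], [0, -40, 20, 0, 0, 0, 0], [0, 0, 0, 0, 0, 0, 0]])

```text
time_s: 47.1
tool_pos: [0.4511, -0.0503, 0.1611]
tool_rot: [179.9, 0.0, 82.0]
force: [0.3, -0.1, 0.4]
grip_width: 0.0009
```

```bash
python3 - <<'E'
from h import *
o=env.get_obs();print(o['tool_pos'],w2c(o['tool_pos']))
a=save("scene","a.png",(240,105,400,255));b=save("top","b.png",(120,90,320,260))
a=cv2.resize(a,None,fx=2.6,fy=2.6,interpolation=cv2.INTER_CUBIC); b=cv2.resize(b,None,fx=1.9,fy=1.9,interpolation=cv2.INTER_CUBIC)
c=np.zeros((400,800,3),np.uint8);c[:a.shape[0],:a.shape[1]]=a[:400];c[:b.shape[0],418:798]=b[:,:380]
cv2.imwrite("pics/s10.png",c)
for n in H: 
    for o in tool(n,verbose=False): 
        if o[1][0]>400: print(n,o[:4],"case",w2c(o[1]/1e3).round())
E
```

```text
[ 0.45111984 -0.05032808  0.16105144] [-238.96720916   77.77651193]
corkscrew (0.64, array([443., 201.]), array([122.,  23.]), 83.0) case [  9. 118.]
stopper (0.53, array([583., 144.]), array([71., 41.]), 90.7) case [-29. -28.]
foilcutter (0.76, array([483., 161.]), array([73., 38.]), 82.5) case [-25.  73.]
thermometer (0.54, array([648., 155.]), array([111.,  29.]), 84.2) case [-10. -91.]
thermometer (0.31, array([483., 160.]), array([73., 39.]), 81.1) case [-26.  73.]
```

View pics/s10.png

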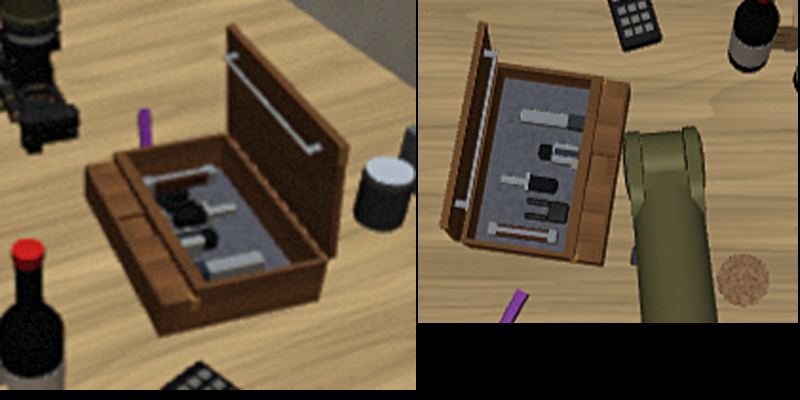

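All five tools lie in the case and none is left on the counter. Now I'll bring the closed fingers over and behind the open lid.

Call:
send_rows(plan=[[0, 0, 0, -45, 0, 0, -0.01], [0, 0, 9, -45, 0, 0, 0], [0, 0, 9, -45, 0, 0, 0], [0, 10, 10, -45, 0, 0, 0], [0, 40, 10, 0, 0, 0, 0], [0, 40, 10, 0, 0, 0, 0], [0, 40, 10, 0, 0, 0, 0], [0, 40, 10, 0, 0, 0, 0], [0, 40, 10, 0, 0, 0, 0]])

```text
time_s: 48.35
tool_pos: [0.5525, 0.1584, 0.3399]
tool_rot: [-179.9, -0.0, 83.3]
force: [0.5, -0.6, 0.8]
grip_width: 0.0004
```

```bash
python3 - <<'E'
from h import *
o=env.get_obs();print(o['tool_pos'],w2c(o['tool_pos']))
plan(c2w(130,0),.345,82.7,5,0)
E
```

```text
[0.55253538 0.15838861 0.33992914] [-19.05213091   3.71487033]
to [0.575 0.306 0.345] 82.7 dist/row 29.8
[[0,30,1,-1,0,0,0.002],[0,30,1,-1,0,0,0.002],[0,30,1,-1,0,0,0.002],[0,30,1,-1,0,0,0.002],[0,30,1,-1,0,0,0.002]]
```

Call:
send_rows(plan=[[0, 30, 1, -2, 0, 0, 0.01], [0, 30, 1, 0, 0, 0, 0], [0, 30, 1, 0, 0, 0, 0], [0, 30, 1, 0, 0, 0, 0], [0, 25, 0, 0, 0, 0, 0], [0, 0, 0, 20, 0, 0, 0], [0, 0, 0, 30, 0, 0, 0], [0, 0, 0, 30, 0, 0, 0], [0, 0, 0, 15, 0, 0, 0], [0, 0, 0, 0, 0, 0, 0]])

```text
time_s: 49.35
tool_pos: [0.5731, 0.2992, 0.2448]
tool_rot: [-179.8, 0.2, 82.7]
force: [-0.4, 0.3, 0.1]
grip_width: 0.0006
```

```bash
python3 - <<'E'
from h import *
o=env.get_obs();p=w2c(o['tool_pos']);z=o['tool_pos'][2]*1e3;print(o['tool_pos'],p,o['force'])
r=172;prev=np.array([p[0],z])
for t in (83,77,70,63,56,49,42,35,29,23,17,12,8,5):
    a=np.deg2rad(t); q=np.array([95-r*np.cos(a)+12*np.sin(a)+9.5,75+r*np.sin(a)+12*np.cos(a)])
    d=q-prev; n=int(np.ceil(np.linalg.norm(d)/22)); print(t,q.round(),"dx",d[0].round(),"dz",(-d[1]).round()); prev=q
E
```

```text
[0.57308935 0.29921513 0.2448148 ] [123.24472813   1.22893272] [-0.43953616  0.30788523  0.11733789]
83 [ 95. 247.] dx -28.0 dz -2.0
77 [ 78. 245.] dx -18.0 dz 2.0
70 [ 57. 241.] dx -21.0 dz 5.0
63 [ 37. 234.] dx -20.0 dz 7.0
56 [ 18. 224.] dx -19.0 dz 9.0
49 [  1. 213.] dx -18.0 dz 12.0
42 [-15. 199.] dx -16.0 dz 14.0
35 [-30. 183.] dx -14.0 dz 16.0
29 [-40. 169.] dx -11.0 dz 15.0
23 [-49. 153.] dx -9.0 dz 16.0
17 [-56. 137.] dx -7.0 dz 16.0
12 [-61. 122.] dx -5.0 dz 14.0
8 [-64. 111.] dx -3.0 dz 12.0
5 [-66. 102.] dx -2.0 dz 9.0
```

Call:
send_rows(plan=[[0, -12, 0, -2, 0, 0, 0], [0, -10, 0, 0, 0, 0, 0], [0, -8, 0, 0, 0, 0, 0], [0, -8, 0, 1, 0, 0, 0], [0, -9, 0, 1, 0, 0, 0], [0, -10, 0, 2, 0, 0, 0], [0, -11, 0, 3, 0, 0, 0], [0, -10, 0, 3, 0, 0, 0], [0, -10, 0, 4, 0, 0, 0], [0, -10, 0, 4, 0, 0, 0], [0, -9, 0, 5, 0, 0, 0], [0, 0, 0, 0, 0, 0, 0]])

```text
time_s: 50.55
tool_pos: [0.5604, 0.1902, 0.2255]
tool_rot: [-179.9, 0.1, 82.5]
force: [0.1, 0.6, 0.0]
grip_width: 0.0006
```

```bash
python3 - <<'E'
from h import *
o=env.get_obs();print(w2c(o['tool_pos']),o['tool_pos'][2],o['force'])
save("scene","s11.png",(240,85,400,235),3.5)
E
```

```text
[13.46550966 -0.02679255] 0.2254897794560792 [0.09189749 0.55735985 0.02254088]
```

View pics/s11.png

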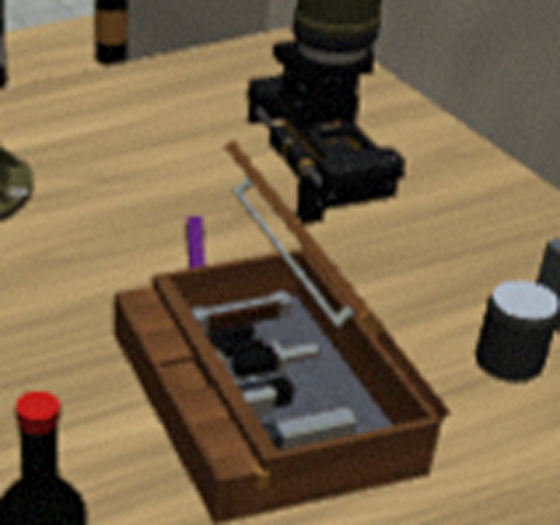

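The lid is about half-way down and follows the finger. Continuing along the arc.

Call:
send_rows(plan=[[0, -6, 0, 6, 0, 0, 0], [0, -7, 0, 6, 0, 0, 0], [0, -8, 0, 7, 0, 0, 0], [0, -8, 0, 7, 0, 0, 0], [0, -7, 0, 8, 0, 0, 0], [0, -7, 0, 8, 0, 0, 0], [0, -6, 0, 8, 0, 0, 0], [0, -5, 0, 7, 0, 0, 0], [0, -5, 0, 8, 0, 0, 0], [0, -5, 0, 8, 0, 0, 0], [0, -4, 0, 8, 0, 0, 0], [0, -4, 0, 8, 0, 0, 0]])

```text
time_s: 51.8
tool_pos: [0.5518, 0.1214, 0.1367]
tool_rot: [-180.0, -0.0, 82.6]
force: [-0.2, 1.7, 1.8]
grip_width: 0.0003
```

Call:
send_rows(plan=[[0, -4, 0, 7, 0, 0, 0], [0, -3, 0, 7, 0, 0, 0], [0, -3, 0, 6, 0, 0, 0], [0, -3, 0, 6, 0, 0, 0], [0, -2, 0, 5, 0, 0, 0], [0, -2, 0, 4, 0, 0, 0], [0, 0, 0, 0, 0, 0, 0]])

```text
time_s: 52.5
tool_pos: [0.5499, 0.1051, 0.1025]
tool_rot: [180.0, -0.1, 82.6]
force: [0.3, 2.8, 2.0]
grip_width: 0.0005
```

```bash
python3 - <<'E'
from h import *
o=env.get_obs();print(w2c(o['tool_pos']),o['tool_pos'][2],o['force'])
E
```

```text
[-72.24190348  -0.46596581] 0.10250144273236297 [0.32244877 2.83493297 1.98943635]
```

Call:
send_rows(plan=[[0, -5, 0, 0, 0, 0, 0], [0, -5, 0, 0, 0, 0, 0], [0, -3, 0, 2, 0, 0, 0], [0, 0, 0, 3, 0, 0, 0], [0, 0, 0, 3, 0, 0, 0], [0, 0, 0, 3, 0, 0, 0], [0, 0, 0, 2, 0, 0, 0], [0, 0, 0, 2, 0, 0, 0], [0, 0, 0, 0, 0, 0, 0]])

```text
time_s: 53.4
tool_pos: [0.5475, 0.0899, 0.0868]
tool_rot: [-179.9, 0.1, 82.5]
force: [0.1, -1.3, 1.1]
grip_width: 0.0004
```

Call:
send_rows(plan=[[0, 0, 0, 2, 0, 0, 0], [0, 0, 0, 2, 0, 0, 0], [0, 0, 0, 1, 0, 0, 0], [0, 0, 0, 0, 0, 0, 0]])

```text
time_s: 53.8
tool_pos: [0.5478, 0.0901, 0.0835]
tool_rot: [-179.9, 0.0, 82.6]
force: [-3.9, -3.0, 12.5]
grip_width: 0.0006
```

Call:
send_rows(plan=[[0, 0, 0, 2, 0, 0, 0], [0, 0, 0, 0, 0, 0, 0], [0, 0, 0, -10, 0, 0, 0], [0, 0, 0, -20, 0, 0, 0], [0, 0, 0, -40, 0, 0, 0], [0, -30, 0, -40, 0, 0, 0], [0, -50, 0, 0, 0, 0, 0], [0, -50, 0, 0, 0, 0, 0], [0, -50, 0, 0, 0, 0, 0], [0, -30, 0, 0, 0, 0, 0], [0, 0, 0, 0, 0, 0, 0], [0, 0, 0, 0, 0, 0, 0]])

```text
time_s: 55.0
tool_pos: [0.5208, -0.1171, 0.1903]
tool_rot: [-180.0, -0.0, 82.5]
force: [0.4, 0.3, -0.5]
grip_width: 0.0004
```

```bash
python3 - <<'E'
from h import *
a=save("scene","a.png",(240,105,400,255));b=save("top","b.png",(120,90,400,260))
a=cv2.resize(a,None,fx=2.4,fy=2.4,interpolation=cv2.INTER_CUBIC); b=cv2.resize(b,None,fx=1.48,fy=1.48,interpolation=cv2.INTER_CUBIC)
c=np.zeros((360,800,3),np.uint8);c[:360,:384]=a[:360];c[:b.shape[0],385:385+b.shape[1]]=b
cv2.imwrite("pics/s12.png",c)
for n in H: 
    for o in tool(n,verbose=False): 
        if o[1][0]>400: print(n,o[:4],"case",w2c(o[1]/1e3).round())
E
```

```text
(no output)
```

View pics/s12.png

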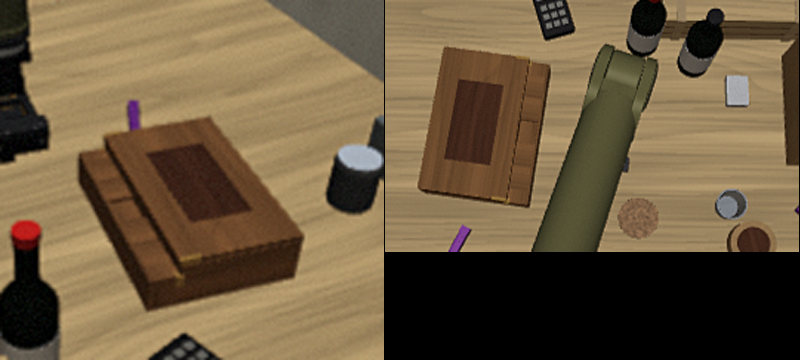

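The lid looks flat with no gap. I'll check it numerically against the first picture after a short wait.

Call:
send_rows(plan=[[0, 0, 0, 0, 0, 0, 0], [0, 0, 0, 0, 0, 0, 0], [0, 0, 0, 0, 0, 0, 0], [0, 0, 0, 0, 0, 0, 0], [0, 0, 0, 0, 0, 0, 0], [0, 0, 0, 0, 0, 0, 0], [0, 0, 0, 0, 0, 0, 0], [0, 0, 0, 0, 0, 0, 0], [0, 0, 0, 0, 0, 0, 0], [0, 0, 0, 0, 0, 0, 0]])

```text
time_s: 56.35
tool_pos: [0.5211, -0.1169, 0.1904]
tool_rot: [180.0, -0.0, 82.6]
force: [-0.5, 0.1, -0.2]
grip_width: 0.0003
```

```bash
python3 - <<'E'
from h import *
for cam,(l,t,r,b) in (("scene",(268,150,370,235)),("top",(140,118,236,232))):
    i0=cv2.resize(cv2.imread(f"pics/{cam}0.png"),(512,384),interpolation=cv2.INTER_AREA)[t:b,l:r]
    i1=env.read_camera(cam)[t:b,l:r,::-1]; i1=cv2.resize(cv2.resize(i1,None,fx=1.5625,fy=1.5625,interpolation=cv2.INTER_CUBIC),(r-l,b-t),interpolation=cv2.INTER_AREA)
    d=cv2.absdiff(i0,i1).max(2); print(cam,d.mean().round(2),(d>35).sum(),cv2.phaseCorrelate(np.float32(i0.mean(2)),np.float32(i1.mean(2))))
E
```

```text
scene 3.39 0 ((0.10932721719571248, -0.01985943169281512), 1.0174735522564546)
top 6.88 69 ((-0.07906438780385372, 0.024609550808193603), 0.7722665694024827)
```

```bash
python3 -c "
from cell import env
print(env.sign_off())"
```

```text
the job is handed in; nothing more can be done
None
```

All five tools were on the counter, and all five are now inside the case with the lid snapped shut. I handed the job in at about 56 s.

- **Opening:** I spotted the recess near the middle of the ledge in the camera image and confirmed it by touch. I pressed the catch to its stop (z = 45 mm, 15 N), and the lid sprang fully open.
- **Packing:** The thermometer, pourer, stopper, foil cutter and corkscrew went in one by one. A picture taken before closing showed all five in the case.
- **Closing:** I swung the lid down from behind with closed fingers and pressed its front edge. It reached z ≈ 87 mm, and I then pressed to about 12 N.

**Last checks:** A second after I let go, the scene camera view of the closed case matched the starting picture, with no strongly changed pixels. The top view showed 69 slightly changed pixels and no shift, which I did not look into. The networks found no tools left in the packing area. I kept the robot clear of the bottles, tin, cup, coaster, cards, tape and look-alikes, and saw none of them move.

**What went wrong:** The thermometer struck the front wall on its first placing, with a wrist force of about 37 N, and landed tilted. It lay flat by the next picture, after I had gone in to press it down. The interface gave no verdict at hand-in.

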